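# Tighten the cap-iron screw of a plane iron

### The arm

A 6-joint arm with a two-finger parallel gripper is mounted at the origin on the work surface. World frame = base frame: x ahead of the robot, y to its left, z up, the work surface at z = 0. Lengths are in m, angles in rad, forces in N, time in s.
With the tool pointing down it reaches from about 0.35 to 0.775 m from the base axis. Payload 7.3 kg.
Tool frame: the origin (TCP) lies midway between the tips of the shut fingers; the grasp point (between the pads) lies 19 mm behind it; x points along the fingers, y is the direction in which the jaws open and shut, and the axes are right-handed (so a half turn about x gives the same grasp; the last joint's range is limited). The gripper opens to 92 mm and grips with 3 to 60 N. Pads are 19 mm wide; open, the fingers measure 130 mm over their backs; the gripper's body (75 mm by 190 mm) begins 47 mm behind the grasp point.
Start: joints at [-1.304, 0.342, 1.524, -0, 1.275, -0.146], TCP at [0.211, -0.481, 0.227] pointing down, gripper open.
Joint ranges: [-2.53, 2.53], [-0.77, 2.02], [0.04, 2.7], [-1, 4.14], [0.28, 2.66], [-3.11, 3.11]. Speed limits (rad/s): [2.57, 2.57, 3.14, 3.14, 3.14, 3.14].

### API

Orientations are given as [roll, pitch, yaw] about the fixed x, y, z axes, in that order (R = Rz(yaw) Ry(pitch) Rx(roll)).
In Python, from cell import robot gives the robot as it stands. The module is installed in compiled form; this text tells all that it offers.
- The arm moves only by the tool move_arm, never from a script. Its argument "rows" is a list of rows, each a list of 7 numbers: the opening in per cent of the stroke, from 0 (shut) to 100 (fully open), then the shift along the tool's x, y, z in m, then the turn, a rotation vector about the tool's x, y, z in rad. A call has exactly 8 rows; each row shifts and turns the pose as measured when the row begins, along the tool's axes as they then stand; what a row does not reach is not made up. A row lasts 1/8 s, in which the tool goes at most 62.5 mm and 10.7 degrees, less where a joint would pass 70% of its speed; a pose out of reach is approached as far as the arm can. A call with a gripper value outside its range is refused whole. The fingers move at their own pace and stop on an object; "squeeze" is the grip in N (left out, the last holds). Time passes only in rows, so rows that do not move let the fingers close, or fill a call up. It gives the time, the measured TCP pose, the force and the opening at its end, in the units of the state.
- robot.observe(): the state, without advancing time (a new reading comes with each control period).
- robot.read_camera(name): name is "scene" or "top"; returns the picture (420x560x3 uint8, red, green, blue); there is no depth.
- robot.camera_model(name): a dict with "mtx" (3x3 intrinsics, pixels), "extrinsics" (4x4, takes a point from camera to world coordinates). Camera axes: x right, y up, looking along -z (the intrinsics and any distortion apply to the point x, -y, -z); pixel columns grow to the right and rows downward; lengths in m; the calibration is good to about 2 mm. A picture is of the moment at which its call begins. camera_model takes no time and is no camera call.
- robot.hand_in(): hands the job in, once; it reports no verdict.
The state is a dict: "time": time; "qpos": joint angles; "qvel": joint speeds; "joint_efforts": joint torques, N m; "tool_pos": TCP position; "tool_rot": TCP orientation; "contact_force": force on the tool from outside, world axes, zero at the start; "torque": the same for the moment, N m; "opening": finger opening in m.
Only numpy, scipy, OpenCV 4.12 (cv2) and the standard library are available. Lean on these libraries where they do the work, as an engineer would, in place of code of your own. Each camera call takes 0.05 s, during which the arm holds its last target. There are 200 camera calls.

### The job

The cap-iron screw on the clamped plane iron is only finger-tight. Take the wide flat driver from the rack, seat its blade fully in the screw's slot and, keeping it seated, turn the screw clockwise until you feel it come home and nip it up snug, without forcing it or letting the blade slip onto the iron. Then stand the driver back in any free hole of the rack and leave everything else where it is.

Things in the scene. Friction and masses are not known exactly. Their poses are not given: they have to be found in the camera images.
- cap_screw: The slotted steel cap-iron screw, axis upright. Origin: on its axis at the underside of the head, on the iron; x along the slot, z up. Clockwise from above tightens. It runs against a steady friction of about 0.07 N m, by an amount that cannot be seen (0.4 to 1.1 rad), until it is home and turns much harder. Blade in slot has about 0.1 rad of play either way. It stays where it is left.
- screw_nip (a joint): How far the screw has been nipped up after coming home (rad): 0 while it is still loose, however far it is turned. It begins to move at about 0.15 N m, takes 2 N m more per rad, and keeps most of its twist when let go. Snug is 0.2 to 0.3 N m on the driver (about 0.03 to 0.07 rad); over 0.35 N m forces the screw.
- screw_top (a point): Middle of the flat top of the screw's head, on its vertical axis. The round steel head has a diameter of 20 mm and stands 6.5 mm above the iron (its top is about 38.5 mm above the bench). A straight slot 3.6 mm wide and 4.5 mm deep, open at both ends, crosses it. x and y turn with the screw: its x axis lies along the slot, its z axis up.
- plane_iron: Flat steel plane iron, 60 mm wide, 225 mm long, its top 32 mm above the bench, with the cap iron below it; it is fixed in the setting block and the screw's head sits on its middle. Not to be touched with the driver's blade. Origin and axes as those of setting_block.
- setting_block: Hardwood block 270 x 100 mm, 32 mm high, fixed to the bench; it holds the plane iron flat under a dark clamp bar with two brass wing nuts (up to 61 mm high) at its far end (93 mm beyond the screw). Origin: middle of its underside on the bench; x along the iron, away from the cutting edge, z up. The screw's axis stands at x = +12 mm, y = 0.
- rack: Pale wooden driver rack, 60 x 262 mm and 70 mm high, fixed to the bench, with a row of four vertical through holes of 19 mm along its y axis; three hold drivers, one is free. Origin: middle of its underside on the bench; x across, y along the row, z up.
- rack_hole0 (a point): Mouth of the rack's first hole (y = -99 mm in the rack's frame), at the rack's top, 70 mm above the bench.
- rack_hole1 (a point): Mouth of the second hole (y = -33 mm), as above.
- rack_hole2 (a point): Mouth of the third hole (y = +33 mm), as above.
- rack_hole3 (a point): Mouth of the fourth hole (y = +99 mm), as above.
- wide_driver: The wide flat driver, 147 mm long, about 140 g. Blade tip 14 mm wide (x), 2 mm thick (y); shank 8 mm; brass ferrule 26 mm across, its underside 60 mm above the tip; oval wooden handle 33 mm wide (x), 24 mm thick (y) with flats across y, the largest in the rack. Origin: middle of the blade's tip; z up to the handle. It stands in the rack on its ferrule, tip 10 mm above the bench.
- blade_tip (a point): Middle of the wide driver's blade tip (same point and axes as wide_driver).
- driver_handle (a point): Middle of the wide driver's handle, 108 mm above the tip; a good place to grip across the flats (24 mm).
- cross_driver: Bystander, leave it where it is. Cross-point driver with a black round handle of 30 mm, standing in another hole of the rack; 140 mm long. Origin: its tip, z up.
- slim_driver: Bystander, leave it where it is. Slim driver with a thin round wooden handle of 21 mm and a 5 mm blade, in another hole of the rack; 131 mm long. Origin: its tip, z up.
- lever_cap: Bystander, leave it where it is. Flat steel lever cap 115 x 52 x 16 mm, lying beside the block. Origin: middle of its underside.
- honing_guide: Bystander, leave it where it is. Aluminium honing guide, 45 x 105 x 35 mm, lying on the robot's side of the rack. Origin: middle of its underside.
- oil_bottle: Bystander, leave it where it is. White plastic bottle, 52 mm thick, 120 mm high, standing behind the rack. Origin: middle of its underside.
- pine_offcut: Bystander, leave it where it is. Pine offcut 180 x 70 x 35 mm at the left. Origin: middle of its underside.

How it is judged:
By the outcome, as a careful person would: the job done as asked, in the order asked, and still so for the second after the job is handed in, with the robot touching nothing.
It also fails if it takes over 69 s, if anything falls off the work surface, if the arm or the gripper's body presses on something with over 40 N, if the wrist force passes 120 N, or if a joint passes its speed limit or range.

## Working session

There is one attempt and no reset: what is moved stays moved. The work goes in short steps, Python scripts to look and compute and a tool call to move; the robot and the scene stay as the last step left them, time stands still between calls to the robot, and variables do not carry over. Pictures are saved under pics/ and viewed, and the job is handed in when it is done.

Besides the shell and the picture viewer there is one more tool, called as name(argument=value, ...) on one line, values as JSON. move_arm: Moves the arm, as the interface text tells. Its arguments: {"type":"object","properties":{"rows":{"type":"array","items":{"type":"array","items":{"type":"number"}}},"squeeze":{"type":"number"}},"required":["rows"]}

```bash
mkdir -p pics
python3 - <<'E'
from cell import robot
import cv2, numpy as np
print(robot.observe())
for n in("scene","top"):
    im=robot.read_camera(n); cv2.imwrite(f"pics/{n}0.png",im[:,:,::-1])
    m=robot.camera_model(n); print(n,{k:np.round(v,4).tolist() if not isinstance(v,str) else v for k,v in m.items()})
E
```

```text
{'time': 0.0, 'qpos': array([-1.30402740e+00,  3.42718767e-01,  1.52500902e+00, -1.10812845e-05,
        1.27540001e+00, -1.45995700e-01]), 'qvel': array([ 0.00028978,  0.00151823,  0.00058107, -0.00033543, -0.00111867,
       -0.00045291]), 'joint_efforts': array([ 8.46718194e-05, -4.31249428e+01, -2.44218224e+01,  7.16831814e-02,
        5.60270820e-02, -1.23723808e-04]), 'tool_pos': array([ 0.21051172, -0.48050494,  0.22604981]), 'tool_rot': array([-1.7098896 ,  1.56926115,  1.84447092]), 'contact_force': array([ 0.71104146, -0.3973527 , -0.86652717]), 'torque': array([-0.01504191, -0.02071892,  0.01354407]), 'opening': 0.09205604201805437}
scene {'mtx': [[410.2948, 0.0, 281.8452], [0.0, 410.2948, 208.9013], [0.0, 0.0, 1.0]], 'extrinsics': [[0.8547, -0.297, 0.4258, 0.9896], [0.5189, 0.5163, -0.6814, -0.7002], [-0.0175, 0.8033, 0.5953, 0.7552], [0.0, 0.0, 0.0, 1.0]]}
top {'mtx': [[388.8763, 0.0, 275.1968], [0.0, 388.8763, 209.8032], [0.0, 0.0, 1.0]], 'extrinsics': [[-0.0233, 0.9947, -0.0998, 0.3736], [-0.9996, -0.0245, -0.0113, 0.0733], [-0.0137, 0.0995, 0.9949, 1.2434], [0.0, 0.0, 0.0, 1.0]]}
```

View pics/scene0.png

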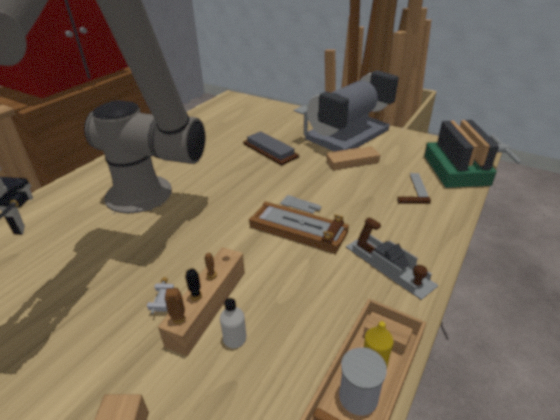

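View pics/top0.png

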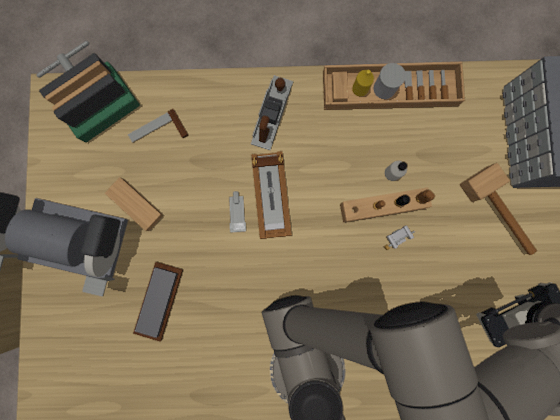

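The wide driver's large brown handle is at the right end of the rack: top (425,197), scene (175,303). The free hole is at the rack's left end, top (352,208). The block with the screw is at top (271,195). I'll enlarge these.

Run:
```python
import cv2, numpy as np
t=cv2.imread("pics/top0.png"); s=cv2.imread("pics/scene0.png")
a=cv2.resize(t[145:245,225:325],(600,600),interpolation=cv2.INTER_CUBIC)
cv2.imwrite("pics/a.png",a)
cv2.imwrite("pics/b.png",cv2.resize(t[150:260,330:450],(720,660),interpolation=cv2.INTER_CUBIC)[:600])
cv2.imwrite("pics/c.png",cv2.resize(s[240:350,140:260],(654,600),interpolation=cv2.INTER_CUBIC))
cv2.imwrite("pics/d.png",cv2.resize(s[190:260,235:365],(780,420),interpolation=cv2.INTER_CUBIC))
```

```text
(no output)
```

View pics/a.png

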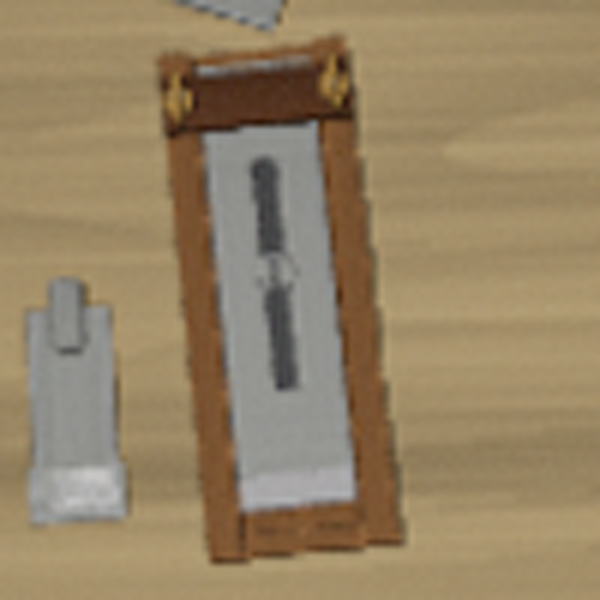

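View pics/b.png

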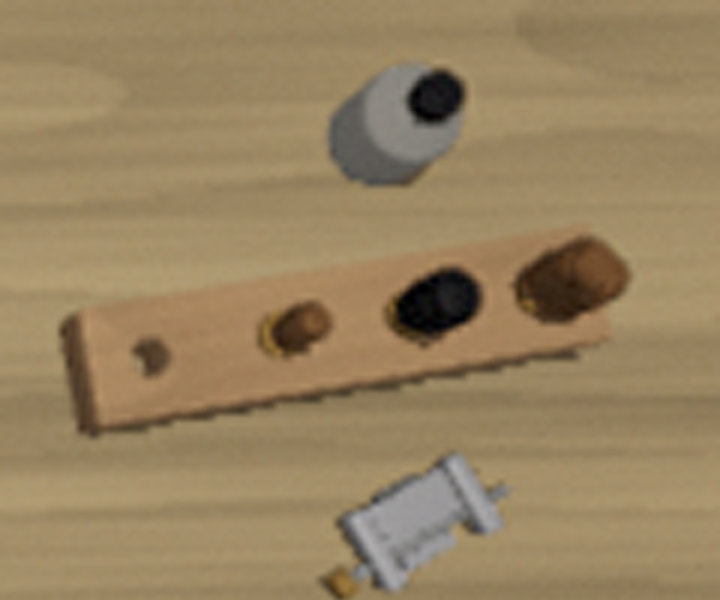

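View pics/c.png

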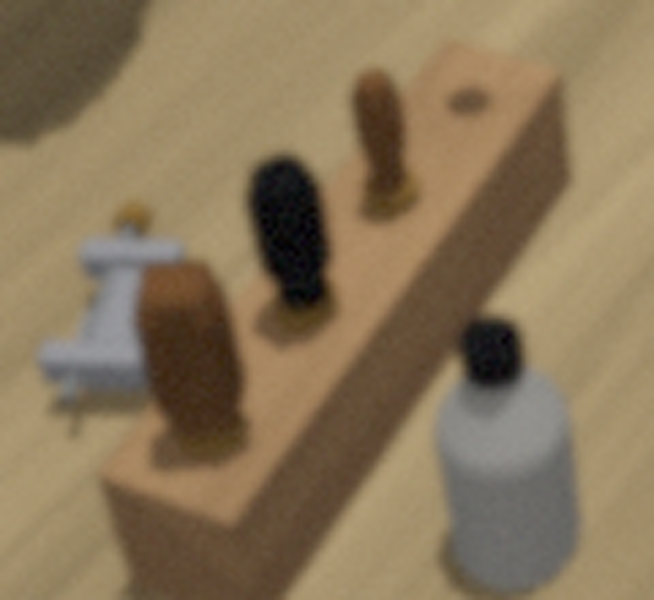

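View pics/d.png

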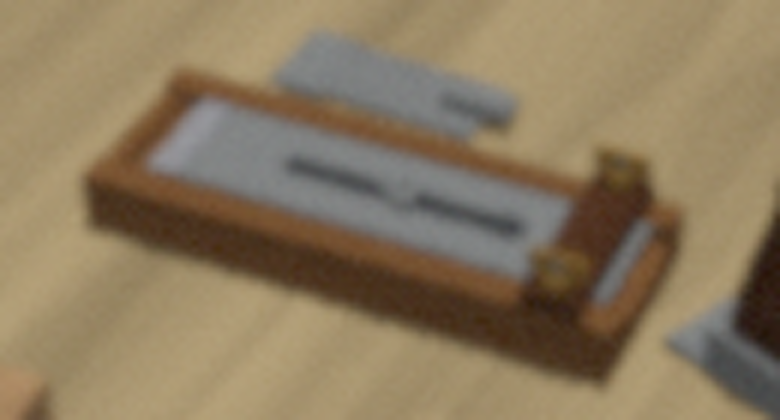

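Run:
```python
from cell import robot
import cv2, numpy as np
for n in("scene","top"):
    im=np.mean([robot.read_camera(n).astype(np.float32) for _ in range(14)],axis=0)
    np.save(f"pics/{n}_avg.npy",im)
t=np.load("pics/top_avg.npy")[:,:,::-1]; s=np.load("pics/scene_avg.npy")[:,:,::-1]
def up(im,r0,r1,c0,c1,k,f,g=None):
    c=im[r0:r1,c0:c1]
    if g: c=(c-c.min())/(c.max()-c.min())*255
    cv2.imwrite("pics/"+f,np.clip(cv2.resize(c,None,fx=k,fy=k,interpolation=cv2.INTER_CUBIC),0,255).astype(np.uint8))
up(t,180,202,259,283,25,"e.png",1); up(s,212,234,288,316,25,"f.png",1)
up(t,182,215,400,440,16,"g.png",1); up(s,280,330,160,195,12,"h.png",1)
```

```text
(no output)
```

View pics/e.png

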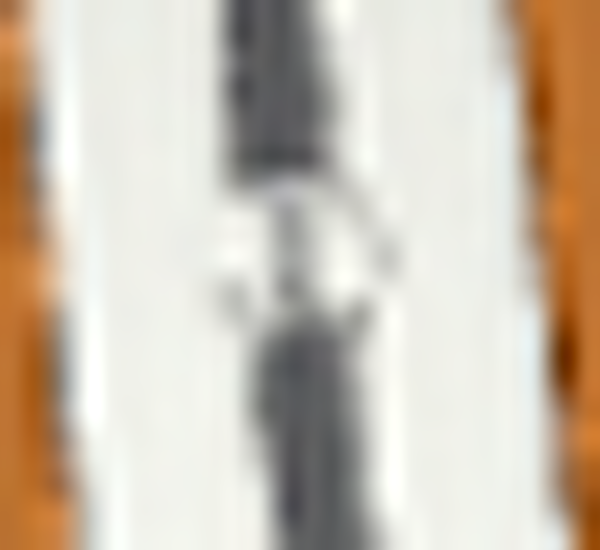

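View pics/f.png

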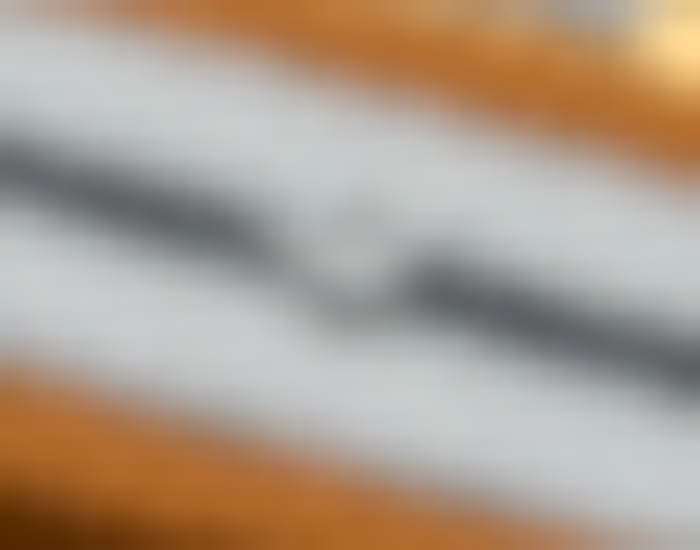

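View pics/g.png

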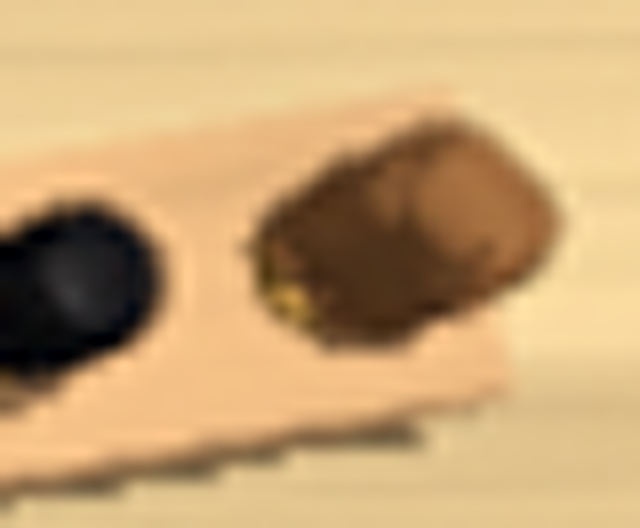

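View pics/h.png

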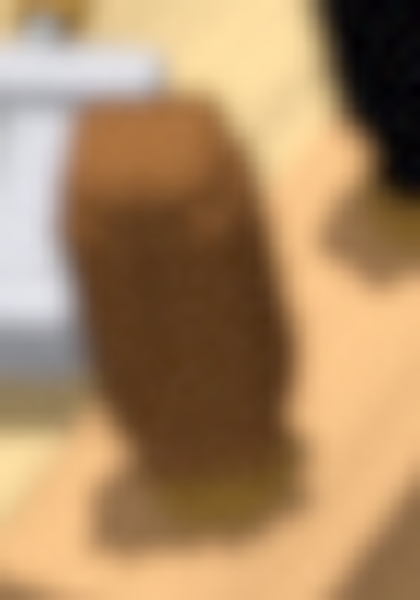

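```bash
cat > h.py <<'E'
import numpy as np, cv2
from cell import robot
def cam(n):
    m=robot.camera_model(n); return np.array(m["mtx"]),np.array(m["extrinsics"])
def ray(n,uv):
    K,E=cam(n); u,v=uv
    d=np.array([(u-K[0,2])/K[0,0],-(v-K[1,2])/K[1,1],-1.]); return E[:3,3],E[:3,:3]@d
def onz(n,uv,z):
    o,d=ray(n,uv); return o+d*(z-o[2])/d[2]
def proj(n,p):
    K,E=cam(n); q=E[:3,:3].T@(np.asarray(p)-E[:3,3]); return K[0,0]*q[0]/-q[2]+K[0,2],K[1,1]*(-q[1])/-q[2]+K[1,2]
def avg(n,k=8): return np.mean([robot.read_camera(n).astype(np.float32) for _ in range(k)],axis=0)
E
python3 - <<'E'
from h import *
t=np.load("pics/top_avg.npy"); s=np.load("pics/scene_avg.npy")
print({k:np.shape(v) for k,v in robot.camera_model("top").items()})
# rack corners top by colour: wood pale (b.png) - print HSV samples
for n,im,pts in(("top",t,[(360,212),(350,208),(425,197),(385,206),(380,190),(346,211),(271,160),(262,230)]),("scene",s,[(175,303),(225,256),(226,259),(170,310)])):
    h=cv2.cvtColor(im.astype(np.uint8),cv2.COLOR_RGB2HSV)
    for p in pts: print(n,p,im[p[1],p[0]].astype(int),h[p[1],p[0]])
# free hole: dark blob in top
def dark(im,r0,r1,c0,c1,bg):
    g=im[r0:r1,c0:c1].sum(2); w=np.clip(bg-g,0,None)
    return w
g=t[203:215,344:362].sum(2); bgv=np.median(g); w=np.clip(bgv-60-g,0,None); yy,xx=np.mgrid[203:215,344:362]
print("hole top px",(w*xx).sum()/w.sum(),(w*yy).sum()/w.sum(),w.max()); print(g.astype(int))
E
```

```text
{'mtx': (3, 3), 'extrinsics': (4, 4)}
top (360, 212) [160 126  89] [ 16 113 160]
top (350, 208) [171 137  98] [ 16 109 171]
top (425, 197) [55 37 21] [ 14 158  55]
top (385, 206) [171 137  97] [ 16 110 171]
top (380, 190) [163 142 104] [ 19  92 163]
top (346, 211) [172 138  99] [ 16 108 172]
top (271, 160) [78 49 32] [ 11 150  78]
top (262, 230) [124  85  52] [ 14 148 124]
scene (175, 303) [65 43 25] [ 14 157  65]
scene (225, 256) [133 104  74] [ 15 113 133]
scene (226, 259) [105  81  57] [ 15 117 105]
scene (170, 310) [65 44 25] [ 14 157  65]
hole top px 353.78900612097664 209.2785983121326 160.49997
[[418 413 410 400 391 389 390 390 391 392 392 390 390 390 388 389 387 390]
 [429 421 416 413 403 390 387 384 383 387 384 386 384 385 384 385 384 385]
 [428 418 411 411 409 401 393 385 382 381 372 375 376 383 381 380 379 378]
 [398 411 405 405 404 402 397 397 379 317 290 275 304 363 378 379 381 385]
 [358 406 397 398 395 393 400 385 312 210 204 199 220 304 379 389 392 391]
 [342 399 394 396 396 400 408 376 225 167 186 196 197 237 333 393 388 387]
 [330 410 405 407 410 414 416 404 328 246 183 196 199 215 302 376 377 376]
 [311 423 414 414 412 412 411 403 387 365 181 187 197 230 327 374 375 376]
 [276 398 410 405 405 403 401 392 375 361 216 182 212 295 375 383 377 381]
 [251 359 408 401 401 402 402 402 391 356 251 256 295 370 398 384 376 378]
 [240 347 407 403 400 401 402 406 405 396 379 385 391 399 391 377 377 377]
 [220 323 412 403 404 405 405 405 407 406 408 407 397 390 377 372 371 373]]
```

Run:
```python
from h import *
b=lambda p:((p[0]+.5)/6-.5+330,(p[1]+.5)/6-.5+150)
C=[onz("top",b(p),.07) for p in((80,318),(590,225),(608,341),(97,430))]
for c in C: print(c.round(4))
print([np.linalg.norm(C[i]-C[(i+1)%4]).round(4) for i in range(4)], np.mean(C,axis=0).round(4))
d=C[1]-C[0]+C[2]-C[3]; print("axis deg",np.degrees(np.arctan2(d[1],d[0])))
print("freehole top",onz("top",(354.5,209.),.07).round(4))
c=lambda p:((p[0]+.5)/5.45-.5+140,(p[1]+.5)/5.45-.5+240)
print("freehole scene",onz("scene",c((469,101)),.07).round(4))
S=[onz("scene",c(p),.07) for p in((448,40),(562,76),(232,520),(103,472))]
for x in S:print(x.round(4))
# handle masks
t=np.load("pics/top_avg.npy"); s=np.load("pics/scene_avg.npy")
for n,im,(r0,r1,c0,c1) in(("top",t,(182,215,410,440)),("scene",s,(283,326,160,187))):
    h=cv2.cvtColor(im.astype(np.uint8),cv2.COLOR_RGB2HSV)
    m=np.zeros(h.shape[:2],np.uint8); sub=h[r0:r1,c0:c1]; m[r0:r1,c0:c1]=((sub[...,1]>125)&(sub[...,0]<17)).astype(np.uint8)*255
    v=cv2.resize(np.hstack([im[r0:r1,c0:c1].astype(np.uint8)[:,:,::-1],cv2.cvtColor(m[r0:r1,c0:c1],cv2.COLOR_GRAY2BGR)]),None,fx=12,fy=12,interpolation=cv2.INTER_NEAREST)
    cv2.imwrite(f"pics/m_{n}.png",v)
```

```text
[ 0.5082 -0.1191  0.07  ]
[ 0.5491 -0.3782  0.07  ]
[ 0.49   -0.3836  0.07  ]
[ 0.4513 -0.1253  0.07  ]
[np.float64(0.2624), np.float64(0.0594), np.float64(0.2611), np.float64(0.0572)] [ 0.4996 -0.2515  0.07  ]
axis deg -81.26020147793415
freehole top [ 0.4878 -0.1532  0.07  ]
freehole scene [ 0.4853 -0.1552  0.07  ]
[ 0.4521 -0.1277  0.07  ]
[ 0.5117 -0.121   0.07  ]
[ 0.5462 -0.3759  0.07  ]
[ 0.4898 -0.3845  0.07  ]
```

View pics/m_top.png

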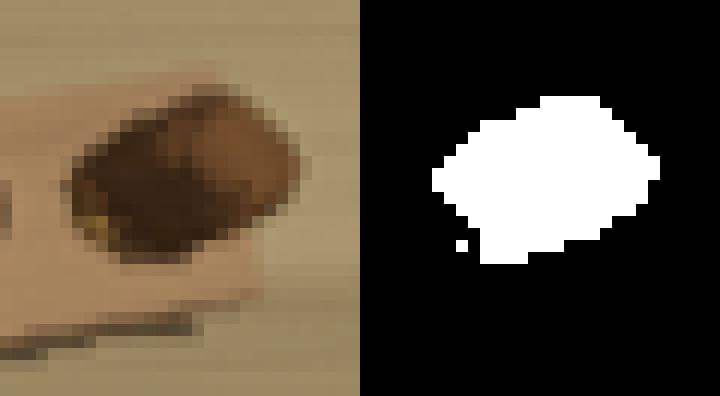

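View pics/m_scene.png

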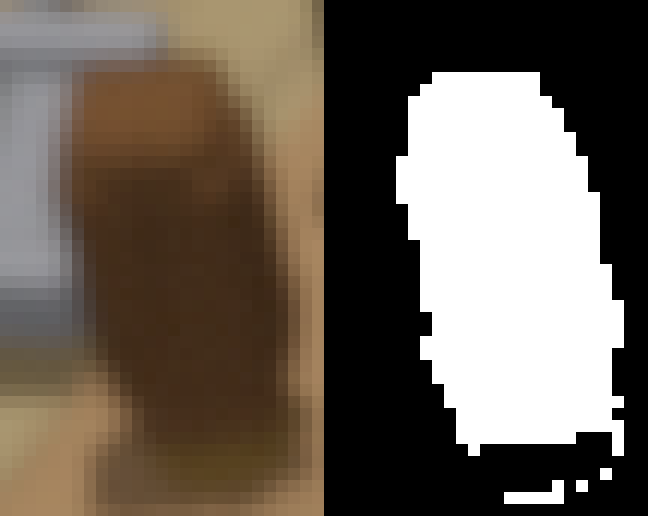

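Run:
```python
from h import *
t=np.load("pics/top_avg.npy"); s=np.load("pics/scene_avg.npy")
P=np.array([.5143,-.3498,0])
for n,im,(r0,r1,c0,c1) in(("top",t,(182,215,410,440)),("scene",s,(283,320,160,187))):
    h=cv2.cvtColor(im.astype(np.uint8),cv2.COLOR_RGB2HSV)
    sub=h[r0:r1,c0:c1]; m=((sub[...,1]>125)&(sub[...,0]<17)).astype(np.uint8)
    k,l,st,ce=cv2.connectedComponentsWithStats(m); j=1+np.argmax(st[1:,4]); m=l==j
    v,u=np.nonzero(m); u=u+c0; v=v+r0
    a=np.array(proj(n,P+[0,0,.08])); b=np.array(proj(n,P+[0,0,.157])); d=(b-a)/np.linalg.norm(b-a); nn=np.array([-d[1],d[0]])
    al=(np.c_[u,v]-a)@d; of=(np.c_[u,v]-a)@nn
    # world horizontal dir perpendicular to sight
    K,E=cam(n); q=np.array(proj(n,P+[0,0,.118]))
    o,dd=ray(n,q); w=np.cross(dd,[0,0,1]); w/=np.linalg.norm(w)
    sc=np.linalg.norm(np.array(proj(n,P+[0,0,.118]+w*.01))-q)/.01
    print(n,"axis px",a.round(1),b.round(1),"len",np.linalg.norm(b-a).round(2),"w ang",np.degrees(np.arctan2(w[1],w[0])).round(1),"px/m",sc.round(0))
    for lo in np.arange(al.min(),al.max(),2.5):
        k=(al>=lo)&(al<lo+2.5)
        if k.sum(): print(round(lo,1),"of",of[k].min().round(1),of[k].max().round(1),"width mm",((of[k].max()-of[k].min()+1)/sc*1e3).round(1),"ctr mm",((of[k].max()+of[k].min())/2/sc*1e3).round(1))
```

```text
top axis px [420.4 198.3] [430.2 194.7] len 10.44 w ang -161.6 px/m 347.0
-3.7 of -4.2 4.3 width mm 27.5 ctr mm 0.1
-1.2 of -5.4 5.3 width mm 33.9 ctr mm -0.1
1.3 of -6.0 5.1 width mm 34.9 ctr mm -1.4
3.8 of -6.0 5.4 width mm 35.7 ctr mm -0.8
6.3 of -6.2 5.5 width mm 36.6 ctr mm -1.0
8.8 of -5.5 4.6 width mm 32.2 ctr mm -1.3
11.3 of -3.6 4.0 width mm 24.8 ctr mm 0.6
13.8 of 1.5 1.5 width mm 2.9 ctr mm 4.4
scene axis px [178.4 316.1] [171.8 290.4] len 26.51 w ang 53.6 px/m 522.0
-4.2 of -4.0 4.9 width mm 19.1 ctr mm 0.9
-1.7 of -7.9 5.5 width mm 27.5 ctr mm -2.3
0.8 of -8.1 5.5 width mm 27.9 ctr mm -2.5
3.3 of -8.6 7.2 width mm 32.1 ctr mm -1.3
5.8 of -9.0 7.5 width mm 33.5 ctr mm -1.5
8.3 of -8.0 7.2 width mm 31.2 ctr mm -0.8
10.8 of -7.8 7.0 width mm 30.3 ctr mm -0.7
13.3 of -7.3 7.8 width mm 30.8 ctr mm 0.5
15.8 of -7.5 7.3 width mm 30.3 ctr mm -0.2
18.3 of -7.7 7.6 width mm 31.2 ctr mm -0.2
20.8 of -7.2 7.1 width mm 29.3 ctr mm -0.1
23.3 of -5.5 5.9 width mm 23.8 ctr mm 0.4
25.8 of -5.0 5.4 width mm 21.9 ctr mm 0.4
28.3 of -2.3 -1.3 width mm 3.8 ctr mm -3.5
```

```bash
cat >> h.py <<'E'
from scipy.spatial.transform import Rotation as Ro
def st(o=None):
    o=o or robot.observe(); R=Ro.from_euler('xyz',o['tool_rot']).as_matrix(); return o,np.array(o['tool_pos']),R
def goto(p,yang,grasp=True):
    """shift/turn in tool axes to bring the grasp point to p (or TCP), tool x down, tool y at yang deg"""
    o,t,R=st(); a=np.radians(yang); x=np.array([0,0,-1.]); y=np.array([np.cos(a),np.sin(a),0]); Rt=np.c_[x,y,np.cross(x,y)]
    tp=np.array(p)+(x*.019 if grasp else 0)
    print("t",round(o['time'],2),"tcp",t.round(4),"y ang",np.degrees(np.arctan2(R[1,1],R[0,1])).round(2),"tilt x",R[:,0].round(4),"q6",o['qpos'][5].round(3),"F",o['contact_force'].round(2),"M",o['torque'].round(3),"open",round(o['opening'],4))
    print("shift tool",(R.T@(tp-t)).round(4),"turn",Ro.from_matrix(R.T@Rt).as_rotvec().round(4),"world shift",(tp-t).round(4))
E
python3 - <<'E'
from h import *
goto([.5143,-.3498,.235],98.5)
goto([.5143,-.3498,.235],-81.5)
a=lambda p:((p[0]+.5)/6-.5+225,(p[1]+.5)/6-.5+145)
e=lambda p:((p[0]+.5)/25-.5+259,(p[1]+.5)/25-.5+180)
print("screw top",onz("top",e((300,255)),.0385))
A=onz("top",e((288,190)),.0385);B=onz("top",e((295,295)),.0385);d=A-B;print("slot",np.degrees(np.arctan2(d[1],d[0])))
# iron corners at .032 
for q in((205,128),(318,122),(355,500),(240,510)): print(onz("top",a(q),.032).round(4))
# block
for q in((158,68),(345,40),(403,543),(212,560)): print("blk",onz("top",a(q),.032).round(4))
f=lambda p:((p[0]+.5)/25-.5+288,(p[1]+.5)/25-.5+212)
print("screw scene",onz("scene",f((350,262)),.0385))
t=np.load("pics/top_avg.npy"); print(t[184:197,264:278].sum(2).astype(int))
E
```

```text
t 1.5 tcp [ 0.2106 -0.4809  0.2267] y ang -66.35 tilt x [ 0.e+00 -1.e-04 -1.e+00] q6 -0.146 F [-0.25  0.36  0.69] M [-0.017 -0.03  -0.008] open 0.0918
shift tool [ 0.0107  0.0017 -0.3307] turn [-2.8771e+00  1.0000e-04 -0.0000e+00] world shift [ 0.3037  0.1311 -0.0107]
t 1.5 tcp [ 0.2106 -0.4809  0.2267] y ang -66.35 tilt x [ 0.e+00 -1.e-04 -1.e+00] q6 -0.146 F [-0.25  0.36  0.69] M [-0.017 -0.03  -0.008] open 0.0918
shift tool [ 0.0107  0.0017 -0.3307] turn [ 2.644e-01 -0.000e+00 -1.000e-04] world shift [ 0.3037  0.1311 -0.0107]
screw top [0.5579603  0.10019226 0.0385    ]
slot 2.5164616090586613
[0.6361 0.136  0.032 ]
[0.6377 0.0762 0.032 ]
[0.4377 0.0618 0.032 ]
[0.434  0.1216 0.032 ]
blk [0.669  0.1602 0.032 ]
blk [0.6815 0.0609 0.032 ]
blk [0.4148 0.0375 0.032 ]
blk [0.4084 0.1367 0.032 ]
screw scene [0.55693955 0.09475299 0.0385    ]
[[436 433 435 401 239 214 211 231 342 440 429 432 432 429]
 [436 433 435 406 259 209 212 248 368 443 431 432 433 431]
 [438 437 436 401 253 202 205 230 349 445 434 432 433 433]
 [436 436 437 411 323 309 341 349 353 404 435 431 435 432]
 [437 436 436 431 427 389 313 372 400 382 436 432 435 431]
 [436 436 432 434 441 412 312 366 433 409 399 433 436 435]
 [438 437 433 437 449 415 326 366 445 426 377 435 438 435]
 [437 439 435 409 376 411 285 348 442 425 423 434 439 437]
 [435 439 437 414 366 384 315 290 356 330 446 435 437 439]
 [437 441 439 436 407 323 239 229 272 351 448 436 436 438]
 [438 442 441 441 414 270 202 213 258 381 446 435 436 440]
 [438 441 441 443 410 260 212 213 242 358 448 436 436 439]
 [436 444 441 442 412 255 213 216 237 348 451 438 434 438]]
```

Run:
```python
from h import *
s=np.load("pics/scene_avg.npy")[:,:,::-1]; t=np.load("pics/top_avg.npy")[:,:,::-1]
def up(im,r0,r1,c0,c1,k,f):
    c=im[r0:r1,c0:c1]; c=(c-c.min())/(c.max()-c.min())*255
    cv2.imwrite("pics/"+f,np.clip(cv2.resize(c,None,fx=k,fy=k,interpolation=cv2.INTER_CUBIC),0,255).astype(np.uint8))
up(s,195,255,245,355,7,"i.png")
```

```text
(no output)
```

View pics/i.png

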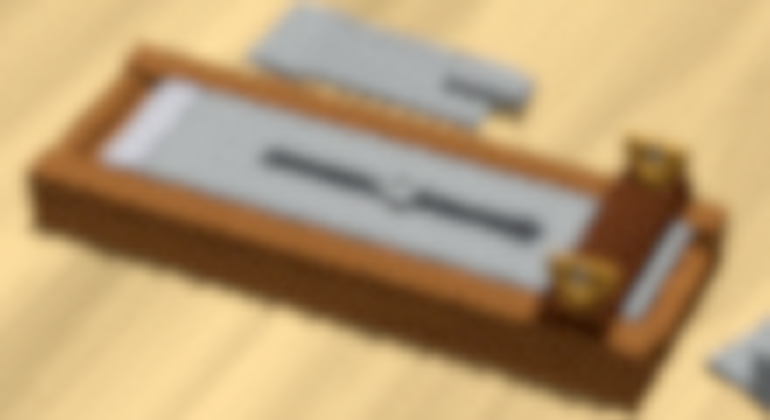

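move_arm(rows=[[50,0,0,-0.055,0.05,0,0],[50,0,0,-0.055,0.05,0,0],[50,0,0,-0.055,0.05,0,0],[50,0,0,-0.055,0.05,0,0],[50,0,0,-0.055,0.04,0,0],[50,0,0,-0.055,0.024,0,0],[50,0,0,0,0,0,0],[50,0,0,0,0,0,0]], squeeze=40)

```text
time: 2.5
tool_pos: [0.535, -0.3868, 0.2256]
tool_rot: [0.96, 1.569, -2.045]
contact_force: [0.3, -0.5, -0.1]
opening: 0.0457
```

Run:
```python
from h import *
goto([.5143,-.3498,.2],-81.5)
im=robot.read_camera("scene"); cv2.imwrite("pics/j.png",cv2.resize(im[180:360,80:320,::-1],None,fx=3,fy=3,interpolation=cv2.INTER_CUBIC))
```

```text
t 2.5 tcp [ 0.535  -0.3868  0.2256] y ang -82.18 tilt x [-7.0e-04 -1.4e-03 -1.0e+00] q6 0.693 F [ 0.28 -0.52 -0.14] M [0.032 0.021 0.016] open 0.0457
shift tool [ 0.0445 -0.0396  0.0155] turn [-0.0118  0.0009 -0.0013] world shift [-0.0207  0.037  -0.0446]
```

View pics/j.png

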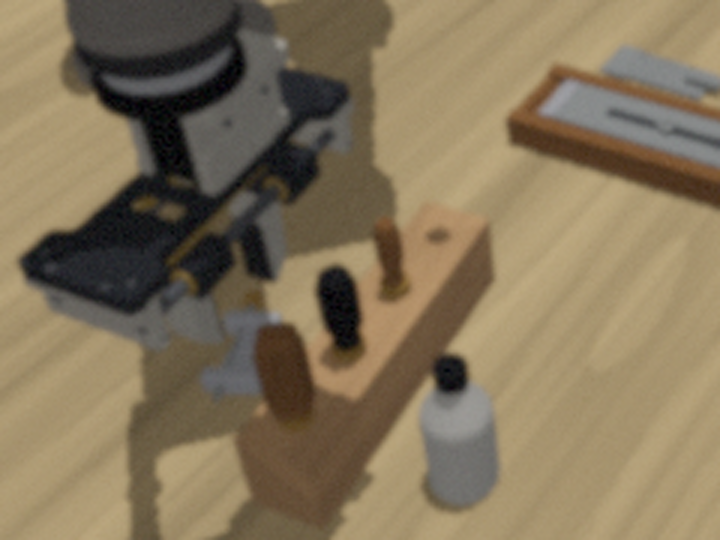

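Block seen in scene. The gripper is now above the rack, about 43 mm from the wide driver. I'll centre it over the driver first, then lower.

move_arm(rows=[[48,0,-0.02,0.008,-0.006,0,0],[48,0,-0.0196,0.0075,-0.006,0.001,-0.0013],[48,0,0,0,0,0,0],[48,0,0,0,0,0,0],[48,0,0,0,0,0,0],[48,0,0,0,0,0,0],[48,0,0,0,0,0,0],[48,0,0,0,0,0,0]])

```text
time: 3.55
tool_pos: [0.5096, -0.3538, 0.2266]
tool_rot: [1.963, 1.569, -1.038]
contact_force: [0.3, 0.6, 0.2]
opening: 0.0439
```

Run:
```python
from h import *
goto([.5143,-.3498,.118],-81.5)
i=lambda p:((p[0]+.5)/7-.5+245,(p[1]+.5)/7-.5+195)
C=[onz("scene",i(q),.032) for q in((35,170),(140,45),(725,213),(640,352))]
for c in C: print(c.round(4))
print(np.mean(C,axis=0))
for n,b in(("scene",(200,330,80,280)),("top",(150,250,340,470))):
    im=avg(n,4); cv2.imwrite(f"pics/k_{n}.png",cv2.resize(im[b[0]:b[1],b[2]:b[3],::-1].astype(np.uint8),None,fx=4,fy=4,interpolation=cv2.INTER_CUBIC))
```

```text
t 3.55 tcp [ 0.5096 -0.3538  0.2266] y ang -81.95 tilt x [ 9.0e-04 -1.6e-03 -1.0e+00] q6 0.7 F [0.25 0.58 0.19] M [-0.006  0.018  0.004] open 0.0439
shift tool [ 0.1276 -0.0035 -0.0052] turn [-0.0078 -0.0007 -0.0017] world shift [ 0.0047  0.004  -0.1276]
[0.4168 0.0401 0.032 ]
[0.4057 0.1357 0.032 ]
[0.6725 0.1553 0.032 ]
[0.6789 0.0625 0.032 ]
[0.54348393 0.09843053 0.032     ]
```

View pics/k_scene.png

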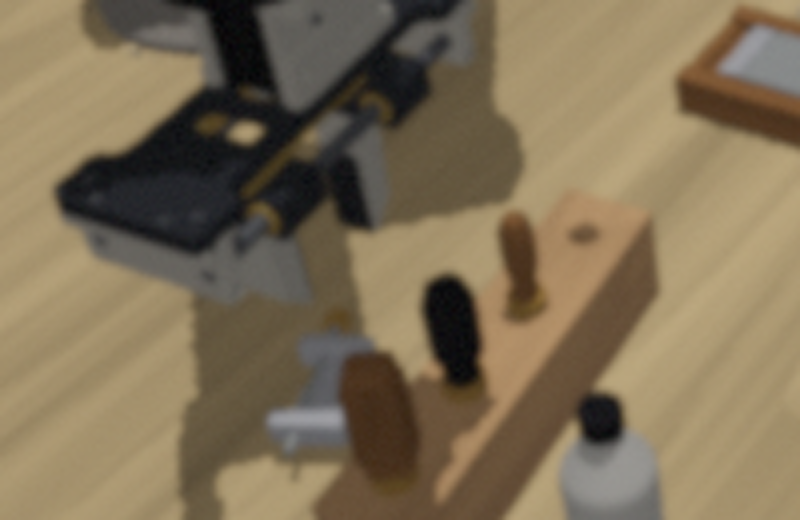

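View pics/k_top.png

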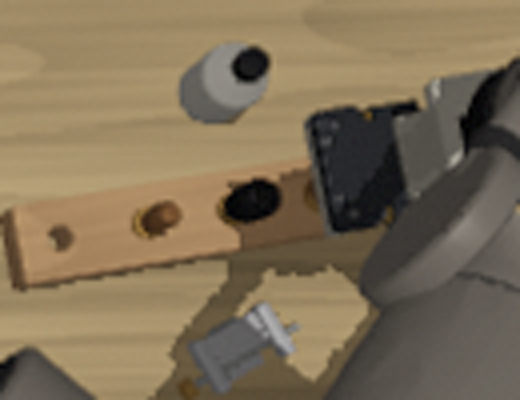

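move_arm(rows=[[48,0,-0.0035,-0.0052,-0.008,-0.0007,-0.0017],[48,0,0,0,0,0,0],[48,0.02,0,0,0,0,0],[48,0.02,0,0,0,0,0],[48,0.02,0,0,0,0,0],[48,0,0,0,0,0,0],[48,0,0,0,0,0,0],[48,0,0,0,0,0,0]])

```text
time: 4.95
tool_pos: [0.5159, -0.3496, 0.1676]
tool_rot: [2.265, 1.567, -0.726]
contact_force: [0.5, 0.1, 0.2]
opening: 0.0438
```

Run:
```python
from h import *
goto([.5143,-.3498,.118],-81.5)
for n,b in(("scene",(200,340,80,280)),):
    im=avg(n,4); np.save("pics/l.npy",im); cv2.imwrite(f"pics/l_{n}.png",cv2.resize(im[b[0]:b[1],b[2]:b[3],::-1].astype(np.uint8),None,fx=4,fy=4,interpolation=cv2.INTER_CUBIC))
```

```text
t 4.95 tcp [ 0.5159 -0.3496  0.1676] y ang -81.39 tilt x [ 0.0031 -0.0027 -1.    ] q6 0.702 F [0.55 0.06 0.17] M [0.016 0.022 0.039] open 0.0438
shift tool [ 0.0686 -0.0002  0.0018] turn [ 0.0019 -0.0026 -0.0032] world shift [-0.0016 -0.0002 -0.0686]
```

View pics/l_scene.png

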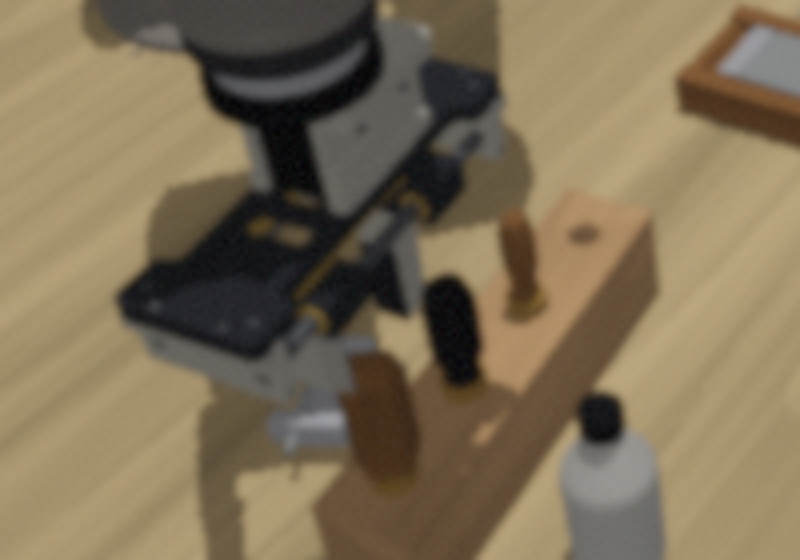

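move_arm(rows=[[48,0.015,0,0.0018,0.002,-0.0026,-0.0032],[48,0.018,0,0,0,0,0],[48,0.018,0,0,0,0,0],[48,0.0,0,0,0,0,0],[48,0.0,0,0,0,0,0],[48,0,0,0,0,0,0],[48,0,0,0,0,0,0],[48,0,0,0,0,0,0]])

```text
time: 6.15
tool_pos: [0.5136, -0.35, 0.114]
tool_rot: [1.341, 1.571, -1.653]
contact_force: [-0.1, -0.4, 0.1]
opening: 0.0437
```

Run:
```python
from h import *
goto([.5143,-.3498,.118],-81.5)
```

```text
t 6.15 tcp [ 0.5136 -0.35    0.114 ] y ang -81.54 tilt x [-0. -0. -1.] q6 0.702 F [-0.07 -0.37  0.05] M [ 0.008 -0.03  -0.048] open 0.0437
shift tool [ 0.015  -0.0001 -0.0007] turn [-0.0006  0.     -0.    ] world shift [ 0.0007  0.0002 -0.015 ]
```

move_arm(rows=[[48,0.015,0,-0.0007,0,0,0],[48,0,0,0,0,0,0],[48,0,0,0,0,0,0],[10,0,0,0,0,0,0],[10,0,0,0,0,0,0],[10,0,0,0,0,0,0],[10,0,0,0,0,0,0],[10,0,0,0,0,0,0]], squeeze=20)

```text
time: 7.15
tool_pos: [0.5143, -0.3497, 0.0979]
tool_rot: [-1.176, 1.57, 2.113]
contact_force: [0.5, -0.2, -1.2]
opening: 0.024
```

Run:
```python
from h import *
goto([.5143,-.3498,.118],-81.5)
for n,b in(("scene",(200,340,80,280)),):
    im=avg(n,4); np.save("pics/n.npy",im); cv2.imwrite(f"pics/n_{n}.png",cv2.resize(im[b[0]:b[1],b[2]:b[3],::-1].astype(np.uint8),None,fx=4,fy=4,interpolation=cv2.INTER_CUBIC))
```

```text
t 7.15 tcp [ 0.5143 -0.3497  0.0979] y ang -81.54 tilt x [-2.e-04  3.e-04 -1.e+00] q6 0.703 F [ 0.55 -0.16 -1.2 ] M [ 0.009 -0.016 -0.001] open 0.024
shift tool [-0.0011  0.0001  0.    ] turn [-0.0006  0.0001  0.0004] world shift [ 0.     -0.0001  0.0011]
```

View pics/n_scene.png

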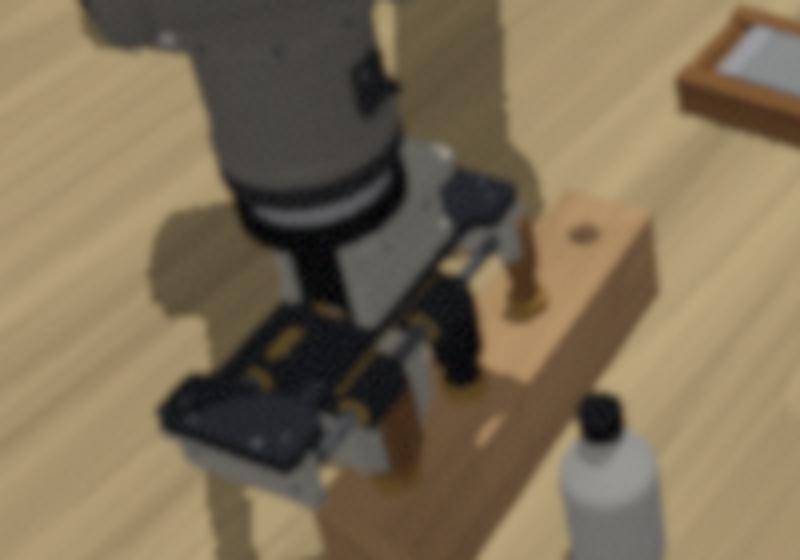

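Gripped at 24.0 mm, which is across the flats. I'll raise the squeeze and lift clear of the neighbouring drivers.

move_arm(rows=[[10,0,0,0,0,0,0],[10,0,0,0,0,0,0],[10,-0.01,0,0,0,0,0],[10,-0.025,0,0,0,0,0],[10,-0.035,0,0,0,0,0],[10,-0.05,0,0,0,0,0],[10,-0.05,0,0,0,0,0],[10,0,0,0,0,0,0]], squeeze=45)

```text
time: 8.35
tool_pos: [0.5141, -0.3497, 0.276]
tool_rot: [2.302, 1.57, -0.692]
contact_force: [-0.5, -0.9, -2.7]
opening: 0.0242
```

Run:
```python
from h import *
goto([.5143,-.3498,.30],-81.5)
for n,b in(("scene",(130,330,60,260)),):
    im=avg(n,6); np.save("pics/o.npy",im); cv2.imwrite(f"pics/o_{n}.png",cv2.resize(im[b[0]:b[1],b[2]:b[3],::-1].astype(np.uint8),None,fx=3,fy=3,interpolation=cv2.INTER_CUBIC))
```

```text
t 8.35 tcp [ 0.5141 -0.3497  0.276 ] y ang -81.54 tilt x [ 5.e-04 -5.e-04 -1.e+00] q6 0.703 F [-0.47 -0.86 -2.69] M [ 0.016 -0.019  0.011] open 0.0242
shift tool [-0.005   0.0001 -0.0002] turn [-0.0007 -0.0005 -0.0005] world shift [ 0.0002 -0.0001  0.005 ]
```

View pics/o_scene.png

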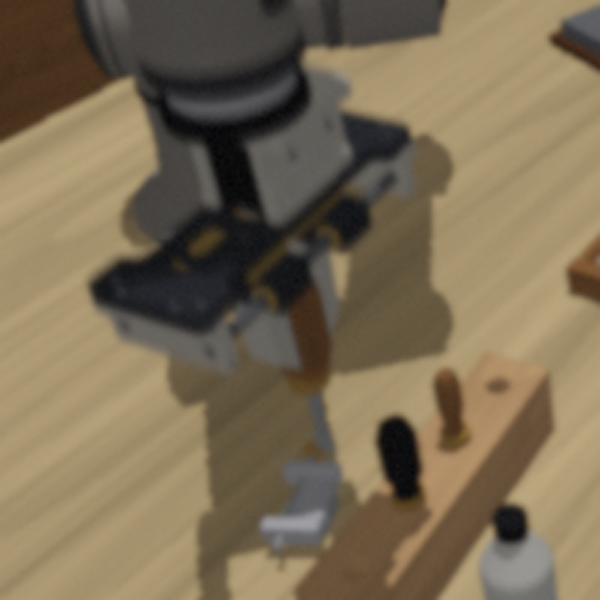

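move_arm(rows=[[10,0,-0.055,-0.0134,0,0,0],[10,0,-0.055,-0.0134,0,0,0],[10,0,-0.055,-0.0134,0,0,0],[10,0,-0.055,-0.0134,0,0,0],[10,0,-0.055,-0.0134,0,0,0],[10,0,-0.055,-0.0134,0,0,0],[10,0,-0.055,-0.0134,0,0,0],[10,0,-0.053,-0.0134,0,0,0]])

```text
time: 9.65
tool_pos: [0.553, 0.1107, 0.263]
tool_rot: [-0.633, 1.543, 2.647]
contact_force: [0.5, -0.4, -1.1]
opening: 0.0236
```

move_arm(rows=[[10,0,0,0,-0.17,0,0],[10,0,0,0,-0.18,0,0],[10,0,0,0,-0.18,0,0],[10,0,0,0,-0.18,0,0],[10,0,0,0,-0.18,0,0],[10,0,0,0,-0.18,0,0],[10,0,0,0,-0.18,0,0],[10,0,0,0,-0.18,0,0]])

```text
time: 10.65
tool_pos: [0.5492, 0.1162, 0.253]
tool_rot: [-1.907, 1.526, 2.857]
contact_force: [0.4, -0.1, -1.2]
opening: 0.0237
```

move_arm(rows=[[10,0,0,0,-0.18,0,0],[10,0,0,0,-0.18,0,0],[10,0,0,0,-0.18,0,0],[10,0,0,0,-0.18,0,0],[10,0,0,0,-0.18,0,0],[10,0,0,0,-0.18,0,0],[10,0,0,0,-0.18,0,0],[10,0,0,0,-0.1,0,0]])

```text
time: 11.65
tool_pos: [0.5457, 0.1159, 0.2434]
tool_rot: [3.07, 1.508, 2.958]
contact_force: [0.3, 1.0, -1.3]
opening: 0.0238
```

Run:
```python
from h import *
goto([.5554,.0996,.229],92.5)
```

```text
t 11.65 tcp [0.5457 0.1159 0.2434] y ang 83.54 tilt x [-0.0617  0.0115 -0.998 ] q6 -1.398 F [ 0.26  1.02 -1.27] M [ 0.063 -0.217 -0.015] open 0.0238
shift tool [ 0.0326 -0.0153  0.0135] turn [-0.1561 -0.0622 -0.0094] world shift [ 0.0097 -0.0163 -0.0334]
```

move_arm(rows=[[10,0.016,-0.0075,0.0065,-0.078,-0.031,-0.005],[10,0.016,-0.0075,0.0065,-0.078,-0.031,-0.005],[10,0,0,0,0,0,0],[10,0,0,0,0,0,0],[10,0,0,0,0,0,0],[10,0,0,0,0,0,0],[10,0,0,0,0,0,0],[10,0,0,0,0,0,0]])

```text
time: 12.65
tool_pos: [0.5555, 0.1008, 0.2083]
tool_rot: [-3.091, 1.567, -3.045]
contact_force: [-0.1, 0.6, -1.0]
opening: 0.0239
```

Run:
```python
from h import *
goto([.5554,.0996,.195],92.5)
```

```text
t 12.65 tcp [0.5555 0.1008 0.2083] y ang 92.63 tilt x [-4.1e-03 -4.0e-04 -1.0e+00] q6 -1.573 F [-0.1   0.61 -1.01] M [ 0.126 -0.12  -0.016] open 0.0239
shift tool [ 0.0323 -0.0011 -0.    ] turn [ 0.0023 -0.0042  0.0002] world shift [-0.0001 -0.0012 -0.0323]
```

move_arm(rows=[[10,0.02,-0.0011,0,0.002,-0.004,0],[10,0.02,0,0,0,0,0],[10,0.018,0,0,0,0,0],[10,0,0,0,0,0,0],[10,0,0,0,0,0,0],[10,0,0,0,0,0,0],[10,0,0,0,0,0,0],[10,0,0,0,0,0,0]])

```text
time: 13.65
tool_pos: [0.5574, 0.0998, 0.1525]
tool_rot: [-0.024, 1.564, 0.019]
contact_force: [0.3, 0.8, -0.7]
opening: 0.0241
```

Run:
```python
from h import *
goto([.5554,.0996,.169],92.5)
o,t,R=st()
im=avg("scene",10); np.save("pics/p.npy",im)
tip=t+R[:,0]*.0879; print("tip",tip.round(4),"proj",np.round(proj("scene",tip),1),"screw proj",np.round(proj("scene",[.5554,.0996,.0385]),1))
b=(180,240,265,335); c=im[b[0]:b[1],b[2]:b[3],::-1]; cv2.imwrite("pics/p.png",cv2.resize(np.clip(c*1.3,0,255).astype(np.uint8),None,fx=10,fy=10,interpolation=cv2.INTER_CUBIC))
im=avg("top",3); cv2.imwrite("pics/pt.png",cv2.resize(im[140:260,210:330,::-1].astype(np.uint8),None,fx=5,fy=5,interpolation=cv2.INTER_CUBIC))
```

```text
t 13.65 tcp [0.5574 0.0998 0.1525] y ang 92.49 tilt x [ 6.5e-03  1.0e-04 -1.0e+00] q6 -1.572 F [ 0.31  0.77 -0.68] M [ 0.167 -0.098  0.013] open 0.0241
shift tool [ 0.0025 -0.0002 -0.0021] turn [-0.0001  0.0065  0.0002] world shift [-0.002  -0.0002 -0.0025]
tip [0.558  0.0999 0.0646] proj [302.9 213.8] screw proj [301.9 220.9]
```

View pics/p.png

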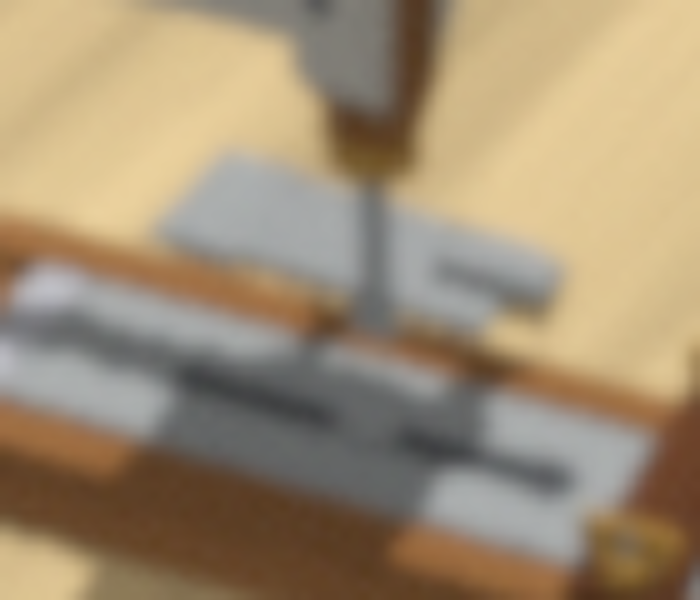

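View pics/pt.png

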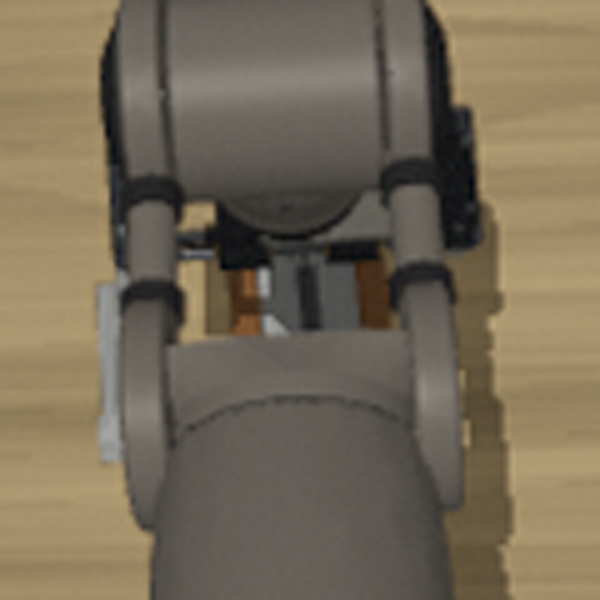

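move_arm(rows=[[10,0.01,-0.0001,-0.0015,0,0.0065,0],[10,0.008,0,0,0,0,0],[10,0,0,0,0,0,0],[10,0,0,0,0,0,0],[10,0,0,0,0,0,0],[10,0,0,0,0,0,0],[10,0,0,0,0,0,0],[10,0,0,0,0,0,0]])

```text
time: 15.3
tool_pos: [0.5557, 0.0996, 0.1327]
tool_rot: [-3.013, 1.569, -2.97]
contact_force: [0.0, -0.2, -0.5]
opening: 0.0238
```

Run:
```python
from h import *
goto([.556,.0997,.1454],92.5)
o,t,R=st()
im=avg("scene",10); np.save("pics/q.npy",im)
tip=t+R[:,0]*.0879; print("tip",tip.round(4),"proj",np.round(proj("scene",tip),1),"screw proj",np.round(proj("scene",[.5554,.0996,.0385]),1))
b=(195,235,280,325); c=im[b[0]:b[1],b[2]:b[3],::-1]; cv2.imwrite("pics/q.png",cv2.resize(np.clip(c*1.6,0,255).astype(np.uint8),None,fx=15,fy=15,interpolation=cv2.INTER_CUBIC))
```

```text
t 15.3 tcp [0.5557 0.0996 0.1327] y ang 92.5 tilt x [-1.4e-03 -2.0e-04 -1.0e+00] q6 -1.573 F [ 0.03 -0.23 -0.51] M [ 0.121 -0.151 -0.024] open 0.0238
shift tool [0.0063 0.0001 0.0003] turn [-0.0001 -0.0014  0.0002] world shift [ 0.0003  0.0001 -0.0063]
tip [0.5556 0.0996 0.0448] proj [302.  219.2] screw proj [301.9 220.9]
```

View pics/q.png

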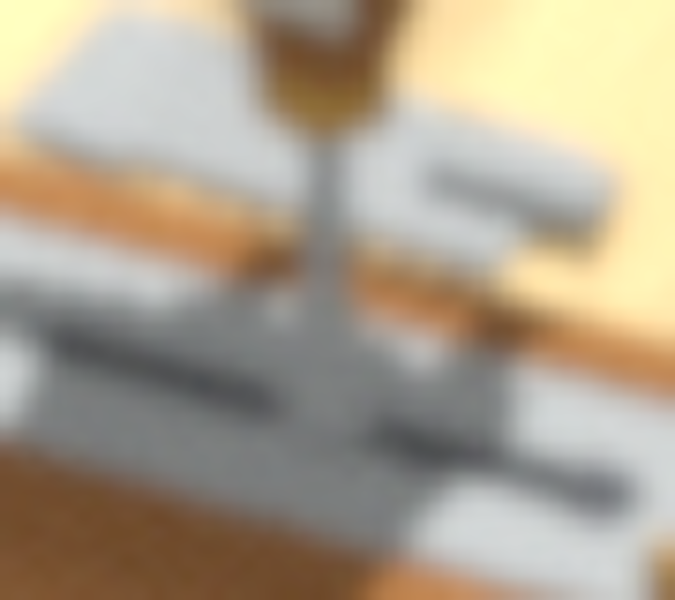

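move_arm(rows=[[10,0.003,0.0001,0.0003,0,-0.001,0],[10,0.002,0,0,0,0,0],[10,0.0015,0,0,0,0,0],[10,0.0015,0,0,0,0,0],[10,0.001,0,0,0,0,0],[10,0.001,0,0,0,0,0],[10,0,0,0,0,0,0],[10,0,0,0,0,0,0]])

```text
time: 16.8
tool_pos: [0.5559, 0.0998, 0.1218]
tool_rot: [-2.896, 1.57, -2.853]
contact_force: [0.6, 0.4, -1.3]
opening: 0.024
```

Run:
```python
from h import *
goto([.556,.0997,.1454],92.5)
```

```text
t 16.8 tcp [0.5559 0.0998 0.1218] y ang 92.5 tilt x [-7.e-04 -2.e-04 -1.e+00] q6 -1.572 F [ 0.57  0.38 -1.29] M [ 0.089 -0.082 -0.032] open 0.024
shift tool [-0.0046 -0.0001  0.0001] turn [-0.     -0.0007  0.0002] world shift [ 0.0001 -0.0001  0.0046]
```

The tip went to z ≈ 33.9 mm with no contact force, so it dropped straight into the slot, whose floor is about 34 mm. I'll press slightly to confirm, then make the first clockwise turn, well below 0.4 rad.

move_arm(rows=[[10,0.0005,0,0,0,0,0],[10,0.0005,0,0,0,0,0],[10,0.0003,0,0,0.04,0,0],[10,0.0003,0,0,0.04,0,0],[10,0.0003,0,0,0.04,0,0],[10,0.0003,0,0,0.04,0,0],[10,0.0003,0,0,0.04,0,0],[10,0.0003,0,0,0.04,0,0]])

```text
time: 17.8
tool_pos: [0.556, 0.1002, 0.1216]
tool_rot: [0.436, 1.569, 0.233]
contact_force: [-1.8, 0.5, 2.4]
opening: 0.024
```

```bash
cat >> h.py <<'E'
def tq(k=4):
    L=[]
    for i in range(k):
        o=robot.observe(); L.append([o['torque'][2],o['joint_efforts'][5],*o['contact_force'],o['qpos'][5]]); robot.read_camera("scene")
    o,t,R=st(); a=np.array(L)
    print("t",round(o['time'],2),"tcp",t.round(4),"y ang rad",np.arctan2(R[1,1],R[0,1]).round(4),"tilt",R[:2,0].round(4),"open",round(o['opening'],4))
    print("Mz",a[:,0].round(3),a[:,0].mean().round(4),"eff6",a[:,1].round(4),"F",a[:,2:5].mean(0).round(2),"q6",a[:,5].round(4))
E
python3 - <<'E'
from h import *
tq(3); goto([.556,.0997,.1454],92.5)
E
```

```text
t 17.95 tcp [0.5561 0.1002 0.1216] y ang rad 1.3695 tilt [0.0015 0.0004] open 0.0238
Mz [0.079 0.036 0.061] 0.0584 eff6 [-0.3661 -0.0709  0.4087] F [-1.75  0.1   3.05] q6 [-1.3251 -1.3235 -1.3261]
t 17.95 tcp [0.5561 0.1002 0.1216] y ang 78.46 tilt x [ 1.5e-03  4.0e-04 -1.0e+00] q6 -1.327 F [-1.35  0.8   2.93] M [0.07  0.224 0.024] open 0.0238
shift tool [-0.0048 -0.0005  0.    ] turn [-0.245   0.0015 -0.0005] world shift [-0.0001 -0.0005  0.0048]
```

Floor contact is confirmed at about 3 N down. Torque is about 0.06 N m, which matches the running friction. I'll continue in smaller steps.

move_arm(rows=[[10,0.0002,0,0,0.02,0,0],[10,0.0002,0,0,0.02,0,0],[10,0.0002,0,0,0.015,-0.0015,0],[10,0.0002,0,0,0.015,0,0],[10,0.0002,0,0,0.015,0,0],[10,0.0002,0,0,0.015,0,0],[10,0.0002,0,0,0.015,0,0],[10,0.0002,0,0,0.015,0,0]])

```text
time: 18.95
tool_pos: [0.5559, 0.1003, 0.1215]
tool_rot: [0.336, 1.567, -0.002]
contact_force: [-1.7, 0.1, 5.4]
opening: 0.0238
```

Run:
```python
from h import *
tq(3)
```

```text
t 19.1 tcp [0.5559 0.1003 0.1215] y ang rad 1.2329 tilt [ 0.0038 -0.    ] open 0.0238
Mz [0.052 0.155 0.086] 0.0976 eff6 [-0.1004  0.0358  0.1818] F [-1.82 -0.26  5.54] q6 [-1.1894 -1.1887 -1.1896]
```

move_arm(rows=[[10,0.0002,0,0,0.01,0,0],[10,0.0002,0,0,0.01,0,0],[10,0.0002,0,0,0.01,0,0],[10,0.0002,0,0,0.01,0,0],[10,0.0002,0,0,0.01,0,0],[10,0.0002,0,0,0.01,0,0],[10,0.0002,0,0,0.01,0,0],[10,0.0002,0,0,0.01,0,0]])

```text
time: 20.1
tool_pos: [0.5558, 0.1004, 0.1215]
tool_rot: [0.419, 1.566, -0.005]
contact_force: [-1.9, 0.5, 4.8]
opening: 0.0237
```

Run:
```python
from h import *
tq(3)
```

```text
t 20.25 tcp [0.5558 0.1004 0.1215] y ang rad 1.1472 tilt [ 0.0049 -0.0001] open 0.0237
Mz [0.051 0.078 0.066] 0.0648 eff6 [-0.0461  0.0461  0.1448] F [-1.87 -0.27  5.66] q6 [-1.1035 -1.1031 -1.1036]
```

move_arm(rows=[[10,0.0002,0,0,0.01,0.002,-0.001],[10,0.0001,0,0,0.01,0.002,-0.001],[10,0.0001,0,0,0.01,0,0],[10,0.0001,0,0,0.01,0,0],[10,0.0001,0,0,0.01,0,0],[10,0.0001,0,0,0.01,0,0],[10,0.0001,0,0,0.01,0,0],[10,0.0001,0,0,0.01,0,0]])

```text
time: 21.25
tool_pos: [0.5561, 0.1005, 0.1215]
tool_rot: [0.454, 1.569, -0.056]
contact_force: [-1.1, -0.7, 4.7]
opening: 0.0237
```

Run:
```python
from h import *
tq(3);goto([.556,.0997,.1454],92.5)
```

```text
t 21.4 tcp [0.5562 0.1005 0.1215] y ang rad 1.0613 tilt [ 0.0014 -0.0001] open 0.0241
Mz [0.041 0.052 0.06 ] 0.051 eff6 [-0.0459  0.046   0.1446] F [-1.65 -0.65  5.3 ] q6 [-1.0176 -1.0171 -1.0177]
t 21.4 tcp [0.5562 0.1005 0.1215] y ang 60.81 tilt x [ 1.4e-03 -1.0e-04 -1.0e+00] q6 -1.018 F [-2.04  0.01  5.26] M [0.099 0.306 0.1  ] open 0.0241
shift tool [-0.0049 -0.0008  0.0003] turn [-5.532e-01  1.400e-03 -3.000e-04] world shift [-0.0002 -0.0008  0.0049]
```

move_arm(rows=[[10,0.0001,0,0,0.01,0.001,-0.001],[10,0.0001,0,0,0.01,0,0],[10,0.0001,0,0,0.01,0,0],[10,0.0001,0,0,0.01,0,0],[10,0.0001,0,0,0.01,0,0],[10,0.0001,0,0,0.01,0,0],[10,0.0001,0,0,0.01,0,0],[10,0.0001,0,0,0.01,0,0]])

```text
time: 22.4
tool_pos: [0.5562, 0.1006, 0.1216]
tool_rot: [-0.044, 1.57, -0.639]
contact_force: [-2.1, -0.4, 5.8]
opening: 0.0237
```

Run:
```python
from h import *
tq(3)
```

```text
t 22.55 tcp [0.5562 0.1006 0.1215] y ang rad 0.9757 tilt [ 0.0005 -0.0004] open 0.0239
Mz [0.16  0.16  0.153] 0.1576 eff6 [0.012  0.0998 0.197 ] F [-1.55 -0.33  5.07] q6 [-0.9315 -0.9311 -0.9316]
```

move_arm(rows=[[10,0.0001,0,0,0.01,0,0],[10,0.0001,0,0,0.01,0,0],[10,0.0001,0,0,0.01,0,0],[10,0.0001,0,0,0.01,0,0],[10,0.0001,0,0,0.01,0,0],[10,0.0001,0,0,0.01,0,0],[10,0.0001,0,0,0.01,0,0],[10,0.0001,0,0,0.01,0,0]])

```text
time: 23.55
tool_pos: [0.5562, 0.1007, 0.1215]
tool_rot: [-0.106, 1.569, -0.785]
contact_force: [-1.4, 0.4, 4.7]
opening: 0.0242
```

Run:
```python
from h import *
tq(3);goto([.556,.0997,.1454],92.5)
```

```text
t 23.7 tcp [0.5562 0.1007 0.1215] y ang rad 0.8918 tilt [ 0.0009 -0.0009] open 0.0241
Mz [0.247 0.159 0.201] 0.2025 eff6 [0.092  0.1793 0.275 ] F [-1.57  0.42  5.33] q6 [-0.847  -0.8466 -0.8471]
t 23.7 tcp [0.5562 0.1007 0.1215] y ang 51.1 tilt x [ 9.e-04 -9.e-04 -1.e+00] q6 -0.847 F [-1.64 -0.08  5.47] M [0.067 0.328 0.213] open 0.0241
shift tool [-0.0049 -0.0009  0.0005] turn [-7.226e-01  1.200e-03  6.000e-04] world shift [-0.0002 -0.001   0.0049]
```

Torque has risen from about 0.06 to 0.16 and now 0.20 N m, so the screw is home and nipping up. I'll take a finer step.

move_arm(rows=[[10,0.0001,0,0,0.005,0,0],[10,0.0001,0,0,0.005,0,0],[10,0.0001,0,0,0.005,0,0],[10,0.0001,0,0,0.005,0,0],[10,0.0001,0,0,0.005,0,0],[10,0.0001,0,0,0.005,0,0],[10,0.0001,0,0,0.005,0,0],[10,0.0001,0,0,0.005,0,0]])

```text
time: 24.7
tool_pos: [0.5562, 0.1007, 0.1215]
tool_rot: [-0.17, 1.569, -0.891]
contact_force: [-2.9, -0.8, 5.5]
opening: 0.0238
```

Run:
```python
from h import *
tq(5);goto([.556,.0997,.1454],92.5)
```

```text
t 24.95 tcp [0.5562 0.1008 0.1215] y ang rad 0.8502 tilt [ 0.0014 -0.0017] open 0.0237
Mz [0.195 0.298 0.261 0.217 0.227] 0.2395 eff6 [0.182  0.226  0.2743 0.248  0.2388] F [-1.74  0.09  5.42] q6 [-0.8044 -0.8042 -0.8045 -0.8046 -0.8046]
t 24.95 tcp [0.5562 0.1008 0.1215] y ang 48.71 tilt x [ 0.0014 -0.0017 -1.    ] q6 -0.805 F [-2.    0.14  6.05] M [0.095 0.338 0.232] open 0.0237
shift tool [-0.0049 -0.0009  0.0006] turn [-0.7642  0.0019  0.0012] world shift [-0.0002 -0.0011  0.0049]
```

move_arm(rows=[[10,0.0001,0,0,0.002,0.001,0.0005],[10,0.0001,0,0,0.002,0,0],[10,0.0001,0,0,0.002,0,0],[10,0.0001,0,0,0.002,0,0],[10,0.0001,0,0,0.002,0,0],[10,0.0001,0,0,0.002,0,0],[10,0.0001,0,0,0.002,0,0],[10,0.0001,0,0,0.002,0,0]])

```text
time: 25.95
tool_pos: [0.5561, 0.1008, 0.1215]
tool_rot: [-0.145, 1.569, -0.882]
contact_force: [-2.6, 0.0, 5.5]
opening: 0.0239
```

Run:
```python
from h import *
tq(6);goto([.556,.0997,.1454],92.5)
```

```text
t 26.25 tcp [0.5562 0.1008 0.1215] y ang rad 0.8338 tilt [ 0.0014 -0.0017] open 0.0241
Mz [0.224 0.261 0.233 0.292 0.347 0.249] 0.2676 eff6 [0.2288 0.2471 0.267  0.2562 0.2523 0.2515] F [-1.81 -0.13  5.  ] q6 [-0.7881 -0.7881 -0.7882 -0.7882 -0.7882 -0.7883]
t 26.25 tcp [0.5562 0.1008 0.1215] y ang 47.77 tilt x [ 0.0014 -0.0017 -1.    ] q6 -0.788 F [-1.2   0.69  5.18] M [0.047 0.35  0.265] open 0.0241
shift tool [-0.0049 -0.0009  0.0006] turn [-0.7806  0.0019  0.0011] world shift [-0.0002 -0.0011  0.0049]
```

Torque is about 0.25–0.27 N m by both the wrist sensor and joint 6, which is snug. I'll unwind the torque without pushing the slot's other face, then lift out.

move_arm(rows=[[10,0,0,0,-0.018,0,0],[10,0,0,0,-0.018,0,0],[10,0,0,0,-0.018,0,0],[10,0,0,0,-0.018,0,0],[10,0,0,0,-0.018,0,0],[10,0,0,0,-0.018,0,0],[10,0,0,0,-0.018,0,0],[10,0,0,0,-0.018,0,0]])

```text
time: 27.25
tool_pos: [0.5562, 0.1007, 0.1215]
tool_rot: [-0.293, 1.569, -0.878]
contact_force: [-1.3, -0.7, 4.5]
opening: 0.0234
```

Run:
```python
from h import *
tq(4);goto([.556,.0997,.1454],92.5)
```

```text
t 27.45 tcp [0.5562 0.1008 0.1215] y ang rad 0.9846 tilt [ 0.0014 -0.0016] open 0.0237
Mz [0.02  0.036 0.028 0.042] 0.0319 eff6 [ 0.2188  0.0911 -0.142  -0.0491] F [-1.26 -0.54  4.54] q6 [-0.9404 -0.9411 -0.9397 -0.9392]
t 27.45 tcp [0.5562 0.1008 0.1215] y ang 56.41 tilt x [ 0.0014 -0.0016 -1.    ] q6 -0.939 F [-1.38  0.44  4.55] M [ 0.052  0.276 -0.007] open 0.0237
shift tool [-0.0049 -0.001   0.0005] turn [-0.6299  0.0018  0.0012] world shift [-0.0002 -0.0011  0.0049]
```

move_arm(rows=[[10,-0.004,0,0,0,0,0],[10,-0.006,0,0,0,0,0],[10,-0.02,0,0,0,0,0],[10,-0.03,0,0,0,0,0],[10,-0.04,0,0,0,0,0],[10,-0.04,0,0,0,0,0],[10,-0.02,0,0,0,0,0],[10,0,0,0,0,0,0]])

```text
time: 28.45
tool_pos: [0.5557, 0.1006, 0.2852]
tool_rot: [-1.598, 1.568, -2.185]
contact_force: [0.0, -0.3, -1.5]
opening: 0.0237
```

Run:
```python
from h import *
goto([.5143,-.3497,.30],-81.54)
im=avg("scene",3)
b=(120,270,220,370); c=im[b[0]:b[1],b[2]:b[3],::-1]; cv2.imwrite("pics/r.png",cv2.resize(np.clip(c*1.3,0,255).astype(np.uint8),None,fx=4,fy=4,interpolation=cv2.INTER_CUBIC))
```

```text
t 28.45 tcp [0.5557 0.1006 0.2852] y ang 56.35 tilt x [-0.0016 -0.0023 -1.    ] q6 -0.939 F [ 0.01 -0.3  -1.52] M [ 0.07  -0.164 -0.043] open 0.0237
shift tool [ 0.0053 -0.3978  0.215 ] turn [2.4066e+00 3.4000e-03 1.4000e-03] world shift [-0.0414 -0.4503 -0.0042]
```

View pics/r.png

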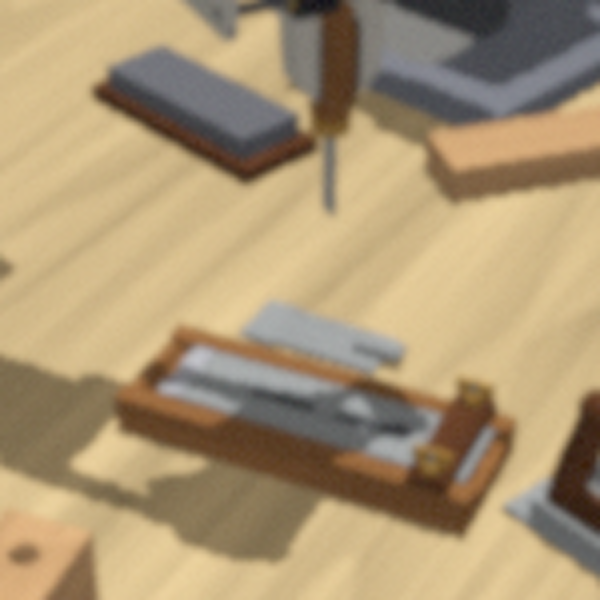

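The blade came out cleanly and the scene is undisturbed. Returning to the rack.

move_arm(rows=[[10,0,-0.0497,0.0265,0,0,0],[10,0,-0.0497,0.0265,0,0,0],[10,0,-0.0497,0.0265,0,0,0],[10,0,-0.0497,0.0265,0,0,0],[10,0,-0.0497,0.0265,0,0,0],[10,0,-0.0497,0.0265,0,0,0],[10,0,-0.0497,0.0265,0,0,0],[10,0,-0.04,0.022,0,0,0]])

```text
time: 29.6
tool_pos: [0.509, -0.3456, 0.2698]
tool_rot: [-2.82, 1.545, 2.884]
contact_force: [0.9, -0.1, -1.6]
opening: 0.0236
```

move_arm(rows=[[10,0,0,0,0.18,0,0],[10,0,0,0,0.18,0,0],[10,0,0,0,0.18,0,0],[10,0,0,0,0.18,0,0],[10,0,0,0,0.18,0,0],[10,0,0,0,0.18,0,0],[10,0,0,0,0.18,0,0],[10,0,0,0,0.1,0,0]])

```text
time: 30.6
tool_pos: [0.5037, -0.348, 0.2531]
tool_rot: [-1.632, 1.519, 2.66]
contact_force: [0.2, 0.3, -1.6]
opening: 0.024
```

Run:
```python
from h import *
goto([.5143,-.3497,.30],-81.54)
```

```text
t 30.6 tcp [ 0.5037 -0.348   0.2531] y ang -24.08 tilt x [-0.0456  0.0238 -0.9987] q6 -0.302 F [ 0.19  0.33 -1.63] M [-0.054 -0.118  0.036] open 0.024
shift tool [-0.0284  0.0089 -0.0028] turn [1.0025 0.0229 0.0486] world shift [ 0.0106 -0.0017  0.0279]
```

move_arm(rows=[[10,-0.01,0.009,-0.003,0.16,0.023,0.048],[10,-0.01,0,0,0.165,0,0],[10,-0.005,0,0,0.165,0,0],[10,-0.005,0,0,0.165,0,0],[10,0,0,0,0.165,0,0],[10,0,0,0,0.14,0,0],[10,0,0,0,0,0,0],[10,0,0,0,0,0,0]])

```text
time: 31.6
tool_pos: [0.5107, -0.3472, 0.2695]
tool_rot: [-1.494, 1.533, 1.808]
contact_force: [0.2, 0.4, -1.4]
opening: 0.0239
```

Run:
```python
from h import *
goto([.5143,-.3497,.225],-81.54)
```

```text
t 31.6 tcp [ 0.5107 -0.3472  0.2695] y ang -80.8 tilt x [-0.0089  0.0366 -0.9993] q6 0.677 F [ 0.16  0.43 -1.41] M [ 0.011 -0.015 -0.071] open 0.0239
shift tool [ 0.0633  0.0054 -0.0033] turn [0.0129 0.0031 0.0375] world shift [ 0.0036 -0.0025 -0.0635]
```

move_arm(rows=[[10,0.0,0.0054,-0.0033,0.0129,0.003,0.0375],[10,0,0,0,0,0,0],[10,0.02,0,0,0,0,0],[10,0.02,0,0,0,0,0],[10,0.015,0,0,0,0,0],[10,0,0,0,0,0,0],[10,0,0,0,0,0,0],[10,0,0,0,0,0,0]])

```text
time: 32.6
tool_pos: [0.516, -0.3527, 0.2143]
tool_rot: [1.949, 1.565, -1.04]
contact_force: [0.4, 0.8, -1.0]
opening: 0.0239
```

Run:
```python
from h import *
goto([.5143,-.3497,.190],-81.54)
```

```text
t 32.6 tcp [ 0.516  -0.3527  0.2143] y ang -81.26 tilt x [ 0.0031 -0.0052 -1.    ] q6 0.698 F [ 0.41  0.8  -0.96] M [0.026 0.033 0.007] open 0.0239
shift tool [ 0.0433 -0.0035  0.0014] turn [ 0.0049 -0.0022 -0.0056] world shift [-0.0017  0.003  -0.0433]
```

move_arm(rows=[[10,0.0,-0.0035,0.0014,0.005,-0.002,-0.0056],[10,0,0,0,0,0,0],[10,0.02,0,0,0,0,0],[10,0.018,0,0,0,0,0],[10,0,0,0,0,0,0],[10,0,0,0,0,0,0],[10,0,0,0,0,0,0],[10,0,0,0,0,0,0]])

```text
time: 33.6
tool_pos: [0.5155, -0.3505, 0.18]
tool_rot: [2.324, 1.563, -0.671]
contact_force: [0.7, 0.4, -0.7]
opening: 0.0237
```

Run:
```python
from h import *
goto([.5143,-.3497,.170],-81.54)
im=avg("scene",3)
b=(220,340,110,260); c=im[b[0]:b[1],b[2]:b[3],::-1]; cv2.imwrite("pics/s.png",cv2.resize(np.clip(c*1.3,0,255).astype(np.uint8),None,fx=5,fy=5,interpolation=cv2.INTER_CUBIC))
```

```text
t 33.6 tcp [ 0.5155 -0.3505  0.18  ] y ang -81.57 tilt x [ 0.0057 -0.0046 -1.    ] q6 0.703 F [ 0.66  0.45 -0.65] M [-0.047  0.066 -0.033] open 0.0237
shift tool [ 0.029  -0.0011  0.0012] turn [-0.0005 -0.005  -0.0053] world shift [-0.0012  0.0008 -0.029 ]
```

View pics/s.png

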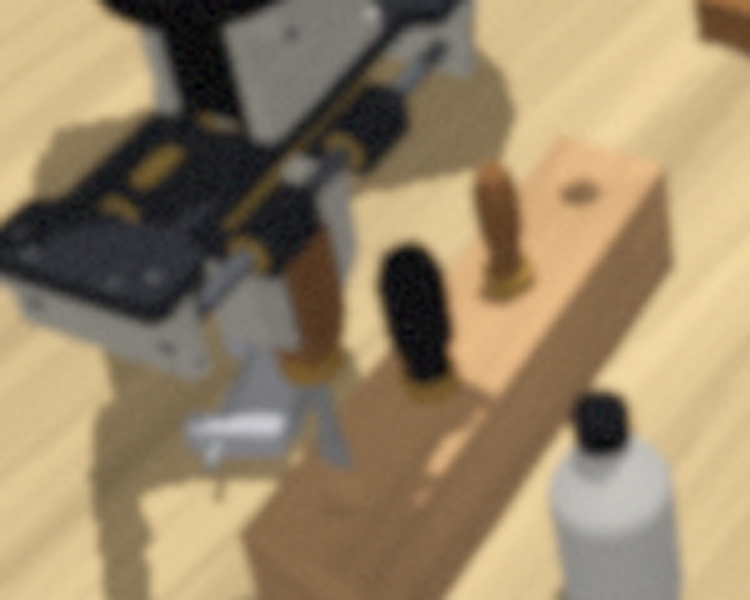

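move_arm(rows=[[10,0.0,-0.0011,0.0012,0,-0.005,-0.0053],[10,0,0,0,0,0,0],[10,0.005,0,0,0,0,0],[10,0.005,0,0,0,0,0],[10,0,0,0,0,0,0],[10,0,0,0,0,0,0],[10,0,0,0,0,0,0],[10,0,0,0,0,0,0]])

```text
time: 34.75
tool_pos: [0.5138, -0.3493, 0.1687]
tool_rot: [-0.817, 1.569, 2.472]
contact_force: [-0.5, -0.2, -1.9]
opening: 0.0239
```

Run:
```python
from h import *
goto([.5143,-.3497,.170],-81.54)
```

```text
t 34.75 tcp [ 0.5138 -0.3493  0.1687] y ang -81.57 tilt x [-0.0012  0.001  -1.    ] q6 0.703 F [-0.47 -0.21 -1.94] M [ 0.059 -0.028 -0.017] open 0.0239
shift tool [ 0.0177  0.0004 -0.0004] turn [-0.0005  0.0011  0.0011] world shift [ 0.0005 -0.0004 -0.0177]
```

Aligned within 0.6 mm, with the tip about 11 mm above the mouth. Lowering into the hole.

move_arm(rows=[[10,0.005,0.0004,-0.0004,0,0.001,0.001],[10,0.006,0,0,0,0,0],[10,0.006,0,0,0,0,0],[10,0.006,0,0,0,0,0],[10,0.003,0,0,0,0,0],[10,0,0,0,0,0,0],[10,0,0,0,0,0,0],[10,0,0,0,0,0,0]])

```text
time: 35.75
tool_pos: [0.5143, -0.3496, 0.1407]
tool_rot: [-1.094, 1.57, 2.194]
contact_force: [-0.1, 0.1, -0.7]
opening: 0.0242
```

Run:
```python
from h import *
goto([.5143,-.3497,.1169],-81.54)
```

```text
t 35.75 tcp [ 0.5143 -0.3496  0.1407] y ang -81.56 tilt x [-2.e-04  3.e-04 -1.e+00] q6 0.703 F [-0.15  0.08 -0.73] M [ 0.046  0.05  -0.008] open 0.0242
shift tool [ 0.0428  0.0001 -0.    ] turn [-0.0004  0.0002  0.0003] world shift [ 0.     -0.0001 -0.0428]
```

Tip is at 53 mm, inside the hole with no contact force. 42.8 mm to go.

move_arm(rows=[[10,0.01,0,0,0,0,0],[10,0.01,0,0,0,0,0],[10,0.01,0,0,0,0,0],[10,0.007,0,0,0,0,0],[10,0.002,0,0,0,0,0],[10,0,0,0,0,0,0],[10,0,0,0,0,0,0],[10,0,0,0,0,0,0]])

```text
time: 36.75
tool_pos: [0.5143, -0.3496, 0.0988]
tool_rot: [-1.072, 1.57, 2.217]
contact_force: [-0.4, 0.4, -0.9]
opening: 0.0239
```

Run:
```python
from h import *
goto([.5143,-.3497,.1169],-81.54)
```

```text
t 36.75 tcp [ 0.5143 -0.3496  0.0988] y ang -81.57 tilt x [-2.e-04  3.e-04 -1.e+00] q6 0.703 F [-0.38  0.4  -0.91] M [-0.027  0.053  0.01 ] open 0.0239
shift tool [ 0.0009  0.0001 -0.    ] turn [-0.0004  0.0002  0.0003] world shift [ 0.     -0.0001 -0.0009]
```

move_arm(rows=[[10,0.0008,0,0,0,0,0],[10,0.0004,0,0,0,0,0],[10,0,0,0,0,0,0],[32,0,0,0,0,0,0],[40,0,0,0,0,0,0],[48,0,0,0,0,0,0],[48,0,0,0,0,0,0],[48,0,0,0,0,0,0]])

```text
time: 37.75
tool_pos: [0.5148, -0.3501, 0.0987]
tool_rot: [2.317, 1.569, -0.677]
contact_force: [0.6, -0.0, 0.4]
opening: 0.0438
```

Run:
```python
from h import *
goto([.5143,-.3497,.1169],-81.54)
im=avg("scene",3)
b=(220,340,110,260); c=im[b[0]:b[1],b[2]:b[3],::-1]; cv2.imwrite("pics/u.png",cv2.resize(np.clip(c*1.3,0,255).astype(np.uint8),None,fx=5,fy=5,interpolation=cv2.INTER_CUBIC))
```

```text
t 37.75 tcp [ 0.5148 -0.3501  0.0987] y ang -81.56 tilt x [ 0.0016 -0.0013 -1.    ] q6 0.703 F [ 0.62 -0.04  0.38] M [0.013 0.018 0.04 ] open 0.0438
shift tool [ 0.0008 -0.0005  0.0005] turn [-0.0004 -0.0014 -0.0015] world shift [-0.0005  0.0004 -0.0008]
```

View pics/u.png

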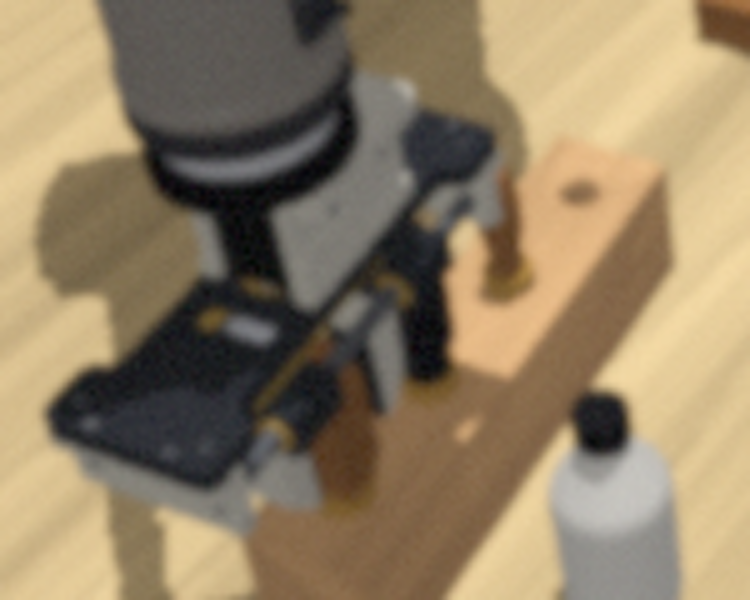

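The fingers are open and the driver stands in its hole. I'll lift straight up, then check.

move_arm(rows=[[48,-0.01,-0.0003,0.0003,0,-0.0014,-0.0015],[48,-0.02,0,0,0,0,0],[48,-0.03,0,0,0,0,0],[48,-0.04,0,0,0,0,0],[48,-0.05,0,0,0,0,0],[48,-0.03,0,0,0,0,0],[48,0,0,0,0,0,0],[48,0,0,0,0,0,0]])

```text
time: 38.9
tool_pos: [0.514, -0.3495, 0.2877]
tool_rot: [2.259, 1.57, -0.736]
contact_force: [-1.4, 0.3, -0.6]
opening: 0.0441
```

move_arm(rows=[[48,0,0.03,0.05,0,0,0],[48,0,0.03,0.05,0,0,0],[48,0,0.03,0.05,0,0,0],[48,0,0.02,0.03,0,0,0],[48,0,0,0,0,0,0],[48,0,0,0,0,0,0],[48,0,0,0,0,0,0],[48,0,0,0,0,0,0]])

```text
time: 39.9
tool_pos: [0.3483, -0.4833, 0.2767]
tool_rot: [-1.233, 1.554, 2.061]
contact_force: [0.2, 0.7, 0.5]
opening: 0.0443
```

Run:
```python
from h import *
goto([.5143,-.3497,.3],-81.54)
a=avg("scene",3); b=avg("top",6)
cv2.imwrite("pics/v.png",a[:,:,::-1].astype(np.uint8))
cv2.imwrite("pics/w.png",b[:,:,::-1].astype(np.uint8))
c=b[145:245,225:325,::-1]; cv2.imwrite("pics/x.png",cv2.resize(c.astype(np.uint8),None,fx=6,fy=6,interpolation=cv2.INTER_CUBIC))
c=b[180:202,259:283,::-1]; c=(c-c.min())/(c.max()-c.min())*255; cv2.imwrite("pics/y.png",np.clip(cv2.resize(c,None,fx=25,fy=25,interpolation=cv2.INTER_CUBIC),0,255).astype(np.uint8))
```

```text
t 39.9 tcp [ 0.3483 -0.4833  0.2767] y ang -81.27 tilt x [-0.0081  0.0151 -0.9999] q6 0.343 F [0.22 0.69 0.48] M [ 0.014 -0.012 -0.018] open 0.0443
shift tool [-0.0037 -0.107  -0.1843] turn [0.0047 0.0057 0.0162] world shift [0.166  0.1336 0.0043]
```

View pics/v.png

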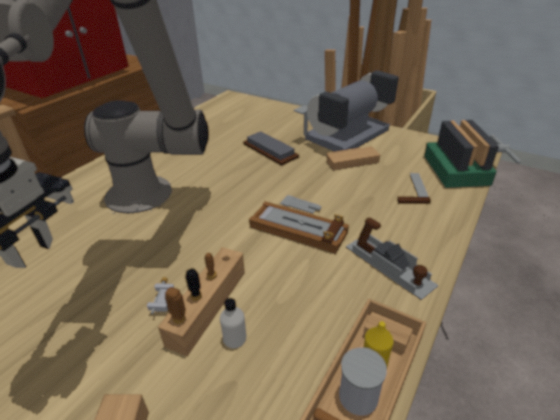

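View pics/w.png

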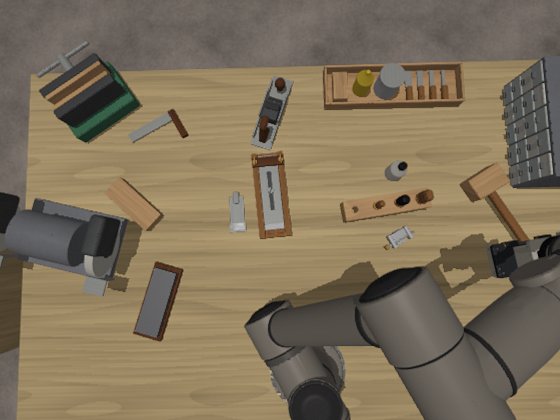

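View pics/y.png

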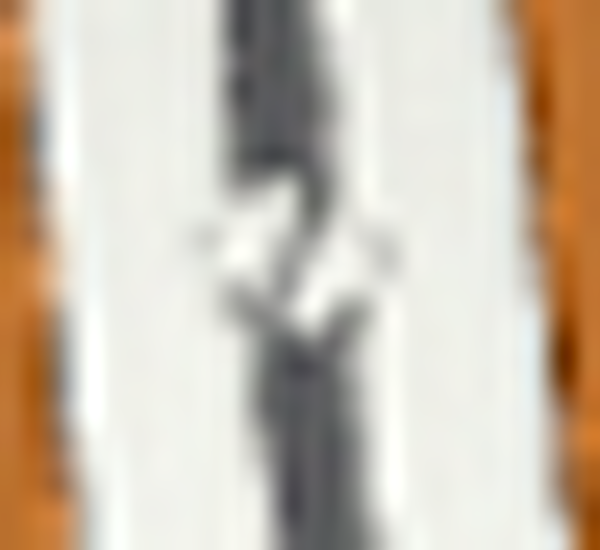

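The driver stands in its original hole, at scene (175,303) and top (425,197). All bystanders are where they were. The slot now sits about 30° clockwise of where it started, through (320,190)–(285,300) in the enlarged view.

```bash
python3 -c "
from cell import robot
print(robot.hand_in()); print(robot.observe()['time'])"
```

```text
the job is handed in; nothing more can be done
None
the job is handed in; nothing more can be done
```

I tightened the cap-iron screw until it was snug, stood the wide driver back in its own rack hole, and handed the job in at about 40 s.

- **Seating:** The blade went straight into the slot. The tip reached about 34 mm above the bench, which is the slot floor, and it stayed there with about 5 N of downward force throughout the turn.
- **Tightening:** The torque ran at about 0.05–0.07 N m while the screw was loose, apart from one noisy reading of 0.10. It then rose through 0.16, 0.20 and 0.24, and I stopped at 0.27 N m on the wrist sensor and 0.25 on joint 6. Single wrist readings were noisy, about ±0.04 with one at 0.347, so I relied on the averages. I took the twist off the blade before lifting it out.
- **Last checks:** The final pictures show the driver upright in the rack and the slot turned about 30° clockwise. Nothing else has visibly moved, and the gripper is clear of everything.
- **Not measured directly:** The nip angle (about 0.05 rad) is worked out from the torque.

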